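# Unclamp a circuit board in its bench holder

### The job

The circuit board is held in its bench holder by a sliding jaw that is locked with a large knurled locking screw. Loosen the screw two full turns anticlockwise by rolling a fingertip round its knurled rim from outside, then push the jaw fully back from the board to its stop; pinch and lift nothing. Leave the board lying on its supports and the other things on the bench where they are.

Things in the scene. Friction and masses are not known exactly. Their poses are not given: they have to be found in the camera images.
- holder: Board holder fixed to the bench. Origin on the bench under the screw when the jaw is closed; x points level from the screw to the board, z up. Base plate 296 x 150 mm, x = -84 to +212 mm, top at z = 14 mm; two guide rods along x at y = -58 and +58 mm; end blocks 46 mm high at x = -78 to -64 and +192 to +206 mm; fixed jaw at x = +144 to +168 mm, 50 mm high.
- jaw (a joint): Travel in m of the holder's sliding jaw, away from the board along the holder's -x: 0 closed (at the start), 0.040 at its stop. The jaw is a dark steel bar 48 mm along the holder's x, 150 mm along its y, flat top 50 mm above the bench. The tip of the screw sits 2.4 mm deep in the base and blocks it for the first 1.6 turns; after that it slides with 3 N of friction.
- jaw_face (a point): Middle of the upper edge of the jaw's upright face that looks at the board (24 mm towards the board from the jaw's middle, 50 mm above the bench). The face is 150 mm wide and stands 14 mm above the board's top.
- clamp_screw: The knurled locking screw standing in the middle of the jaw. Origin on its axis at the underside of the round head, at the start 53 mm above the bench and 3 mm above the jaw's top; it moves with the jaw and rises 1.5 mm a turn as the screw is loosened.
- head_turn (a joint): Turning of the screw's head in rad, 0 tight as at the start, growing anticlockwise seen from above (loosening); one full turn is 6.283. Friction moment 0.03 N m at the rim of 20 mm radius; it stays where it is left.
- head_top (a point): Centre of the top of the screw's head (its z axis is up). The head is a plain steel disc of 40 mm diameter and 16 mm height with 24 straight knurl ribs 1.5 mm proud round its rim; nothing else stands on the jaw, so a fingertip can go all the way round it.
- dimple (a point): Drilled black dimple, 7 mm in diameter, in the top of the screw's head, 10 mm from its axis; it goes round with the head and shows the turns. At the start it lies towards the board.
- board: Green circuit board 119 x 110 x 2 mm lying loose on four pillars between the two jaws. Origin at the middle of its underside, 34 mm above the bench, 84 mm along the holder's x from the screw; top at 36 mm. Within 50 mm of the sliding jaw's closed face nothing on it stands above 2 mm; farther off its parts and the heat sink stand up to 18 mm above it.
- heatsink: Bystander: loose finned aluminium heat sink 22 x 22 x 15 mm lying on the board's big chip. Origin at the middle of its underside.
- screwdriver: Bystander: screwdriver with a yellow handle, 170 mm long, lying beside the holder.
- tweezers: Bystander: steel tweezers 120 mm long, lying beside the holder.
- screw_jar: Bystander: jar 48 mm in diameter and 55 mm high, standing beside the holder. Origin at the middle of its underside.
- mug: Bystander: white mug 76 mm in diameter, 90 mm high. Origin at the middle of its underside.
- parts_tray: Bystander: grey divided tray 100 x 70 x 30 mm. Origin at the middle of its underside.
- multimeter: Bystander: black multimeter 150 x 75 x 40 mm lying on the bench. Origin at the middle of its underside.
- flux_bottle: Bystander: bottle 40 mm in diameter and 90 mm high. Origin at the middle of its underside.

How it is judged:
By the outcome, as a careful person would: the job done as asked, in the order asked, and still so for the second after the job is handed in, with the robot touching nothing.
It also fails if it takes over 67 s, if anything falls off the work surface, if the arm or the gripper's body presses on something with over 40 N, if the wrist force passes 120 N, or if a joint passes its speed limit or range.

### The arm

A 7-joint arm with a two-finger parallel gripper is mounted at the origin on the work surface. World frame = base frame: x ahead of the robot, y to its left, z up, the work surface at z = 0. Lengths are in m, angles in rad, forces in N, time in s.
With the tool pointing down it reaches from about 0.425 to 0.875 m from the base axis. Payload 4.7 kg.
Tool frame: the origin (TCP) lies at the very end of the fingers, on their centre line; the grasp point (between the pads) lies 19 mm behind it (grip_point_offset is the distance from the TCP to the grasp point, in m); x points along the fingers, z is the direction in which the jaws open and shut, and the axes are right-handed (so a half turn about x gives the same grasp; the last joint's range is limited). The gripper opens to 87 mm and grips with 3 to 60 N. Pads are 19 mm wide; open, the fingers measure 117 mm over their backs; the gripper's body (75 mm by 190 mm) begins 51 mm behind the grasp point.
Start: joints at [1.262, 0.321, -0.07, 1.45, 0.023, 1.371, -0.057], TCP at [0.206, -0.616, 0.193] pointing down, gripper open.
Joint ranges: [-2.86, 2.86], [-0.3, 2.09], [-1.38, 1.24], [0.06, 2.45], [-1.56, 4.7], [0.09, 2.05], [-2.69, 2.69]. Speed limits (rad/s): [2.57, 2.57, 3.14, 3.14, 3.14, 3.14, 3.14].

### API

Orientations are given as a rotation vector (axis times angle).
In Python, from bench import get_state, get_image, calibration, close_job, grip_point_offset gives the robot as it stands.
- The arm moves only by the tool play_rows, never from a script. Its argument "targets" is a list of rows, each an object with "claw": the closure, from 0 (fully open) to 1 (shut); "linear": the shift along the tool's x, y, z as a fraction of full scale, a list of three; "rotation": the turn, a rotation vector about the tool's x, y, z as a fraction of full scale, a list of three. In form: [{"claw": claw, "linear": [x, y, z], "rotation": [wx, wy, wz]}, ...]. A call has 1 to 10 rows; each row shifts and turns the pose as measured when the row begins, along the tool's axes as they then stand; what a row does not reach is not made up. Full scale, the value 1, is 2.5 cm for a shift and 90 degrees for a turn. A row lasts 1/12 s, in which the tool goes at most 41.7 mm and 7.16 degrees, less where a joint would pass 70% of its speed; a pose out of reach is approached as far as the arm can. A call with a number of a shift or a turn outside -1 to 1 is refused whole. A call with a gripper value outside its range is refused whole. The fingers move at their own pace and stop on an object; "newtons" is the grip in N (left out, the last holds). Time passes only in rows, so rows that do not move let the fingers close. It gives the time, the measured TCP pose, the force and the opening at its end, in the units of the state.
- get_state(): the state, without advancing time (a new reading comes with each control period).
- get_image(name): name is "scene" or "top" or "wrist"; returns the picture (480x640x3 uint8, blue, green, red); there is no depth.
- calibration(name): a dict with "fx", "fy", "cx", "cy" (pixels), "dist_coeffs" ([k1, k2, p1, p2, k3] as OpenCV has them; the pictures are not rectified), "rvec" (rotation vector, rad) and "tvec" (3), from world to camera coordinates, as OpenCV has them; the wrist camera has in their place "hand_eye" (4x4, takes a point from camera to tool coordinates, whose origin is the TCP and whose axes are the tool frame's). Camera axes: x right, y down, z forward; pixel columns grow to the right and rows downward; lengths in m; the calibration is good to about 2 mm. A picture is of the moment at which its call begins: read the wrist's pose just before it. calibration takes no time and is no camera call.
- close_job(): hands the job in, once; it reports no verdict.
The state is a dict: "time": time; "joint_positions": joint angles; "qd": joint speeds; "joint_torque": joint torques, N m; "position": TCP position; "tool_rot": TCP orientation; "ft_force": force on the tool from outside, world axes, zero at the start; "torque": the same for the moment, N m; "grip_width": opening from 0.0 (shut) to 1.0 (fully open).
Only numpy, scipy, OpenCV 4.12 (cv2) and the standard library are available. Lean on these libraries where they do the work, as an engineer would, in place of code of your own. Each camera call takes 0.05 s, during which the arm holds its last target. There are 200 camera calls.

## Working session

There is one attempt and no reset: what is moved stays moved. The work goes in short steps, Python scripts to look and compute and a tool call to move; the robot and the scene stay as the last step left them, time stands still between calls to the robot, and variables do not carry over. Pictures are saved under pics/ and viewed, about 8 in all and at most 12, crops included, and the job is handed in when it is done.

Besides the shell and the picture viewer there is one more tool, called after "Call:" by a JSON object that holds its "op" and its "data". play_rows: Moves the arm, as the interface text tells. Shift numbers are shares of 2.5 cm and turn numbers shares of 90 degrees, none past 1 either way. Its arguments: {"type":"object","properties":{"targets":{"type":"array"},"newtons":{"type":"number"}},"required":["targets"]}

```bash
mkdir -p pics; ls; python3 - <<'E'
from bench import *
import cv2
print(get_state()); print(grip_point_offset if not callable(grip_point_offset) else grip_point_offset())
for n in("scene","top"):
    cv2.imwrite(f"pics/{n}0.png",get_image(n)); print(calibration(n))
print(calibration("wrist"))
E
```

```text
pics
{'time': 0.0, 'joint_positions': array([ 1.26208058,  0.32181727, -0.07006144,  1.45170209,  0.02259979,
        1.37080928, -0.05689392]), 'qd': array([ 0.00029578, -0.00156546, -0.00021668,  0.00039431,  0.00083888,
       -0.00035313, -0.00061939]), 'joint_torque': array([-6.39753507e-04, -4.91274047e+01, -4.04133741e-01, -3.12528992e+01,
       -6.39001513e-02,  4.35206573e-02,  1.69535642e-04]), 'position': array([ 0.20594051, -0.61585052,  0.19225153]), 'tool_rot': array([ 0.96928077,  1.34649074, -0.96754084]), 'ft_force': array([-0.58279055,  0.45935164, -0.01337342]), 'torque': array([-0.0110134 ,  0.00160003,  0.01033182]), 'grip_width': 1.0010862462360852}
0.0187
{'fx': 532.5477877340893, 'fy': 532.5477877340893, 'cx': 322.5505201621231, 'cy': 243.58010823773637, 'dist_coeffs': array([-0.02421712,  0.        ,  0.        ,  0.        ,  0.        ]), 'rvec': array([ 1.4768095 ,  1.78686659, -1.01285556]), 'tvec': array([ 0.08844542, -0.22009939,  1.78838402])}
{'fx': 539.9796922289959, 'fy': 539.9796922289959, 'cx': 319.00044838936867, 'cy': 238.0369632825785, 'dist_coeffs': array([0.01780616, 0.        , 0.        , 0.        , 0.        ]), 'rvec': array([ 2.18646099, -2.13363654,  0.16371994]), 'tvec': array([-0.03474862,  0.55749998,  1.22805033])}
{'fx': 408.1856164372187, 'fy': 408.1856164372187, 'cx': 319.91741289824927, 'cy': 244.92405955148269, 'dist_coeffs': array([-0.08583219,  0.        ,  0.        ,  0.        ,  0.        ]), 'hand_eye': array([[ 3.98178369e-04, -2.74975343e-01,  9.61451196e-01,
        -1.91882462e-01],
       [-8.79568035e-04, -9.61450997e-01, -2.74974922e-01,
         7.56756524e-02],
       [ 9.99999534e-01, -7.36172673e-04, -6.24688512e-04,
        -2.43632411e-04],
       [ 0.00000000e+00,  0.00000000e+00,  0.00000000e+00,
         1.00000000e+00]])}
```

View pics/top0.png

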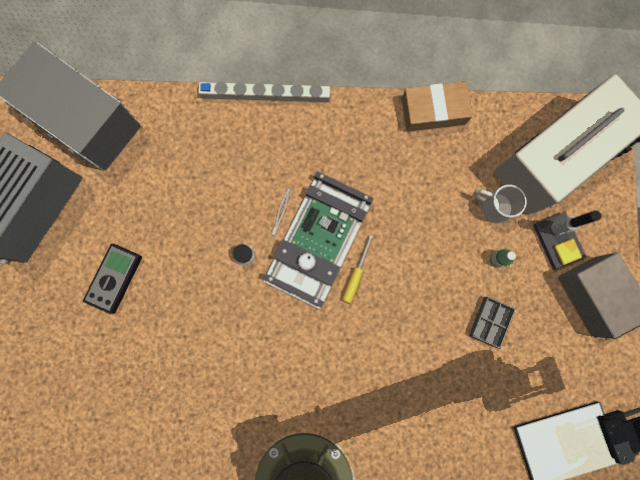

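View pics/scene0.png

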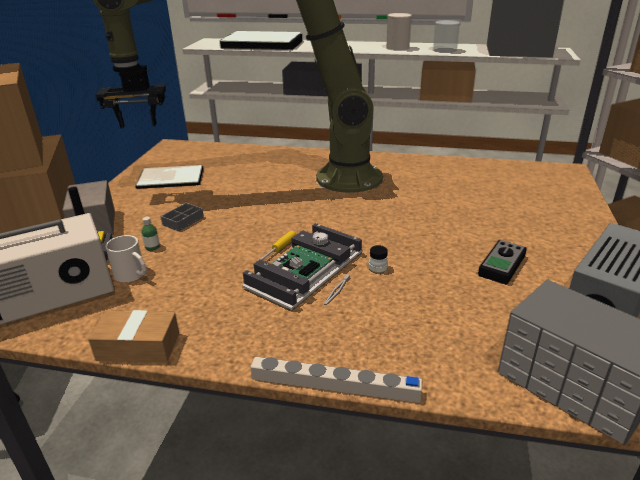

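Top view: the holder is at the centre, with the screw head (white disc) at about (306,261), the board beyond it at about (320,232), the jar at (244,254) and the screwdriver at (355,275). In the scene view the holder is at (305,262) with the head at (320,238). There is free space all round the screw.

```bash
cat > h.py <<'E'
import numpy as np, cv2
from bench import *
from scipy.spatial.transform import Rotation as Ro
def cam(n,st=None):
    c=calibration(n); K=np.array([[c['fx'],0,c['cx']],[0,c['fy'],c['cy']],[0,0,1]]); D=c['dist_coeffs']
    if n=='wrist':
        T=np.eye(4); T[:3,:3]=Ro.from_rotvec(st['tool_rot']).as_matrix(); T[:3,3]=st['position']
        T=T@c['hand_eye']; return K,D,T[:3,:3],T[:3,3]
    R=cv2.Rodrigues(c['rvec'])[0]; return K,D,R.T,-R.T@c['tvec']
def ray(n,uv,z,st=None):
    K,D,R,o=cam(n,st); p=cv2.undistortPoints(np.array(uv,float).reshape(-1,1,2),K,D).reshape(-1,2)
    d=np.c_[p,np.ones(len(p))]@R.T; return o+d*((z-o[2])/d[:,2])[:,None]
def proj(n,P,st=None):
    K,D,R,o=cam(n,st); return cv2.projectPoints((np.array(P,float).reshape(-1,3)-o)@R,np.zeros(3),np.zeros(3),K,D)[0].reshape(-1,2)
E
python3 - <<'E'
from h import *
im=cv2.imread("pics/top0.png"); hsv=cv2.cvtColor(im,cv2.COLOR_BGR2HSV)
roi=np.zeros(im.shape[:2],np.uint8); roi[170:310,262:375]=255
g=cv2.inRange(hsv,(45,80,40),(90,255,255))&roi
g=cv2.morphologyEx(g,cv2.MORPH_CLOSE,np.ones((9,9)))
c=max(cv2.findContours(g,0,2)[0],key=cv2.contourArea); r=cv2.minAreaRect(c); print("board",r,ray('top',r[0],.036))
print(ray('top',cv2.boxPoints(r),.036))
roi2=np.zeros_like(roi); roi2[248:275,292:320]=255
w=cv2.inRange(hsv,(0,0,150),(180,60,255))&roi2
cs=cv2.findContours(w,0,2)[0]
for k in cs:
  if cv2.contourArea(k)>30: e=cv2.minEnclosingCircle(k); print("head",e,cv2.contourArea(k),ray('top',e[0],.069))
st=get_state(); print(Ro.from_rotvec(st['tool_rot']).as_matrix().round(3))
cv2.imwrite("pics/crop1.png",cv2.resize(im[165:315,255:385],None,fx=4.5,fy=4,interpolation=cv2.INTER_CUBIC)[:600])
E
```

```text
board ((322.54742431640625, 229.94277954101562), (45.43675994873047, 49.8361930847168), 25.64100456237793) [[ 0.5778218  -0.02902878  0.036     ]]
[[ 0.54600913  0.04352051  0.036     ]
 [ 0.65458852 -0.00431731  0.036     ]
 [ 0.60990289 -0.10219529  0.036     ]
 [ 0.5022228  -0.0533624   0.036     ]]
head ((306.57843017578125, 260.9313659667969), 8.221664428710938) 189.5 [[0.50077337 0.00638843 0.069     ]]
[[-0.001  0.948  0.317]
 [ 0.002  0.317 -0.948]
 [-1.    -0.    -0.002]]
```

View pics/crop1.png

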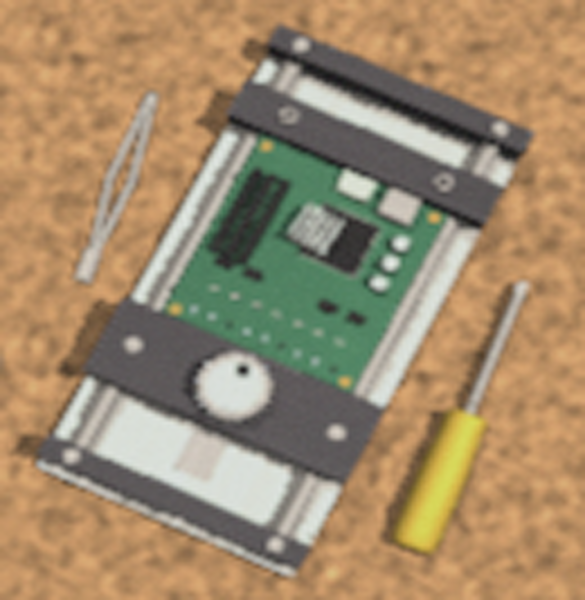

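Crop: the dimple at crop (243,370) lies on the board side of the head centre at (233,385). From the masks, the head is at about (0.501, 0.006) and the holder yaw is about -24.4°. The finger will work with its tool -y side, from the side of the head away from the board, so any push drives the jaw against its closed end. I'll move over there now.

Call:
{"op": "play_rows", "data": {"targets": [{"claw": 1,"linear": [0,0.93,-1],"rotation": [0,0,0]},{"claw": 1,"linear": [0,0.93,-1],"rotation": [0,0,0]},{"claw": 1,"linear": [0,0.93,-1],"rotation": [0,0,0]},{"claw": 1,"linear": [0,0.93,-1],"rotation": [0,0,0]},{"claw": 1,"linear": [0,0.93,-1],"rotation": [0,0,0]},{"claw": 1,"linear": [0,0.93,-1],"rotation": [0,0,0]},{"claw": 1,"linear": [0,0.93,-1],"rotation": [0,0,0]},{"claw": 1,"linear": [0,0.93,-1],"rotation": [0,0,0]},{"claw": 1,"linear": [0,0.93,-1],"rotation": [0,0,0]},{"claw": 1,"linear": [0,0.93,-1],"rotation": [0,0,0]}], "newtons": 20}}

```text
time: 0.93
position: [0.3448, -0.2974, 0.1847]
tool_rot: [0.982, 1.351, -0.983]
ft_force: [0.7, 0.2, 0.1]
grip_width: 0.326
```

Call:
{"op": "play_rows", "data": {"targets": [{"claw": 1,"linear": [-0.05,0.96,-1],"rotation": [0,0,0]},{"claw": 1,"linear": [-0.05,0.96,-1],"rotation": [0,0,0]},{"claw": 1,"linear": [-0.05,0.96,-1],"rotation": [0,0,0]},{"claw": 1,"linear": [-0.05,0.96,-1],"rotation": [0,0,0]},{"claw": 1,"linear": [-0.05,0.96,-1],"rotation": [0,0,0]},{"claw": 1,"linear": [-0.05,0.96,-1],"rotation": [0,0,0]},{"claw": 1,"linear": [-0.05,0.96,-1],"rotation": [0,0,0]},{"claw": 1,"linear": [-0.05,0.96,-1],"rotation": [0,0,0]},{"claw": 1,"linear": [-0.05,0.96,-1],"rotation": [0,0,0]},{"claw": 1,"linear": [-0.05,0.96,-1],"rotation": [0,0,0]}]}}

```text
time: 1.77
position: [0.4998, 0.0303, 0.1955]
tool_rot: [0.98, 1.35, -0.989]
ft_force: [0.2, 0.0, -0.6]
grip_width: 0.006
```

Call:
{"op": "play_rows", "data": {"targets": [{"claw": 1,"linear": [0,0,0],"rotation": [-0.08,0,0]},{"claw": 1,"linear": [0,0,0],"rotation": [-0.08,0,0]},{"claw": 1,"linear": [0,0,0],"rotation": [-0.08,0,0]},{"claw": 1,"linear": [0,0,0],"rotation": [-0.08,0,0]},{"claw": 1,"linear": [0,0,0],"rotation": [-0.08,0,0]},{"claw": 1,"linear": [0,0,0],"rotation": [-0.08,0,0]},{"claw": 1,"linear": [0,0,0],"rotation": [-0.08,0,0]},{"claw": 1,"linear": [0,0,0],"rotation": [-0.08,0,0]},{"claw": 1,"linear": [0,0,0],"rotation": [0,0,0]}]}}

```text
time: 2.52
position: [0.4992, 0.0442, 0.1927]
tool_rot: [0.209, 1.58, -0.197]
ft_force: [0.7, -0.9, 0.5]
grip_width: 0.007
```

```bash
cat >> h.py <<'E'
def rep(r=.045,th=80,z=.1,C=(.501,.006)):
    st=get_state(); M=Ro.from_rotvec(st['tool_rot']).as_matrix(); p=st['position']
    psi=np.degrees(np.arctan2(M[1,1],M[0,1])); d=p[:2]-C
    print('t',round(st['time'],2),'p',p.round(4),'psi',psi.round(1),'th',np.degrees(np.arctan2(d[1],d[0])).round(1),'r',np.hypot(*d).round(4),'xtool',M[:,0].round(3),'F',st['ft_force'].round(1),'j',st['joint_positions'].round(2),'w',round(st['grip_width'],3))
    t=np.array([C[0]+r*np.cos(np.radians(th)),C[1]+r*np.sin(np.radians(th)),z])
    print('shift/25mm in tool',(M.T@(t-p)/.025).round(2),'turn/90',round(-((th-psi+180)%360-180)/90,3)); return st
E
python3 - <<'E'
from h import *
st=rep(); cv2.imwrite("pics/w1.png",get_image("wrist"))
print(proj('wrist',[[.501,.006,.069],st['position']],st))
E
```

```text
t 2.52 p [0.4992 0.0442 0.1927] psi 75.2 th 92.7 r 0.0382 xtool [-0.017  0.01  -1.   ] F [ 0.7 -0.9  0.5] j [ 0.65  0.06 -0.8   1.78  0.03  1.34 -0.42] w 0.007
shift/25mm in tool [3.7  0.32 0.38] turn/90 -0.053
[[336.83467182 271.70700625]
 [319.90312967 284.90757326]]
```

View pics/w1.png

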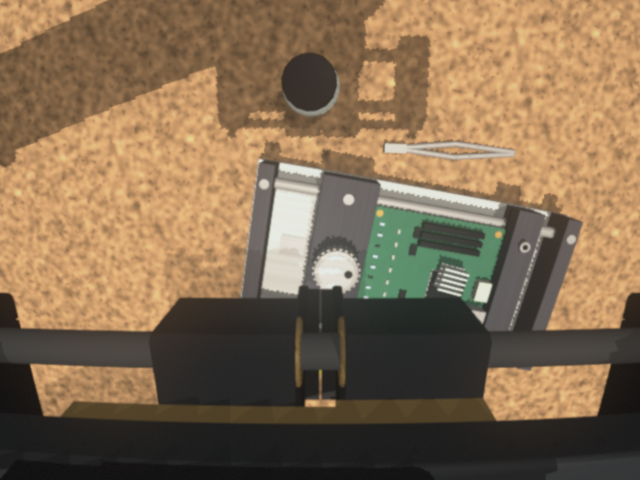

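The wrist camera shows the head at (337,271), within 1 px of where I predicted it, so the position is confirmed. The camera looks out on the tool's +y side, so I'll make contact with the +y face and keep the head in view. First I turn the tool to psi of about -40° for contact at 140°.

Call:
{"op": "play_rows", "data": {"targets": [{"claw": 1,"linear": [0,0,0],"rotation": [0.08,0,0]},{"claw": 1,"linear": [0,0,0],"rotation": [0.08,0,0]},{"claw": 1,"linear": [0,0,0],"rotation": [0.08,0,0]},{"claw": 1,"linear": [0,0,0],"rotation": [0.08,0,0]},{"claw": 1,"linear": [0,0,0],"rotation": [0.08,0,0]},{"claw": 1,"linear": [0,0,0],"rotation": [0.08,0,0]},{"claw": 1,"linear": [0,0,0],"rotation": [0.08,0,0]},{"claw": 1,"linear": [0,0,0],"rotation": [0.08,0,0]},{"claw": 1,"linear": [0,0,0],"rotation": [0.08,0,0]},{"claw": 1,"linear": [0,0,0],"rotation": [0.08,0,0]}]}}

```text
time: 3.4
position: [0.4974, 0.0435, 0.1907]
tool_rot: [1.17, 1.255, -1.183]
ft_force: [0.1, -0.2, -0.3]
grip_width: 0.004
```

Call:
{"op": "play_rows", "data": {"targets": [{"claw": 1,"linear": [0,0,0],"rotation": [0.08,0,0]},{"claw": 1,"linear": [0,0,0],"rotation": [0.08,0,0]},{"claw": 1,"linear": [0,0,0],"rotation": [0.08,0,0]},{"claw": 1,"linear": [0,0,0],"rotation": [0.08,0,0]},{"claw": 1,"linear": [0,0,0],"rotation": [0.08,0,0]},{"claw": 1,"linear": [0,0,0],"rotation": [0,0,0]}]}}

```text
time: 3.9
position: [0.4965, 0.0431, 0.1896]
tool_rot: [1.615, 0.896, -1.643]
ft_force: [-0.0, 0.1, 0.2]
grip_width: 0.006
```

```bash
cat >> h.py <<'E'
def rep2(r=.045,th=140,z=.1,C=(.501,.006)):
    # +y face towards the head: psi = th-180
    st=get_state(); M=Ro.from_rotvec(st['tool_rot']).as_matrix(); p=st['position']
    psi=np.degrees(np.arctan2(M[1,1],M[0,1])); d=p[:2]-C; F=M.T@st['ft_force']
    print('t',round(st['time'],2),'p',p.round(4),'psi+180',(psi+180).round(1)%360,'th',np.degrees(np.arctan2(d[1],d[0])).round(1)%360,'r',np.hypot(*d).round(4),'xtool',M[:,0].round(3),'Ftool',F.round(1),'j',st['joint_positions'].round(2))
    t=np.array([C[0]+r*np.cos(np.radians(th)),C[1]+r*np.sin(np.radians(th)),z])
    e=(Ro.from_matrix(M).inv()*Ro.from_matrix(np.array([[0,np.cos(np.radians(th-180)),-np.cos(np.radians(th-90))],[0,np.sin(np.radians(th-180)),-np.sin(np.radians(th-90))],[-1,0,0]]))).as_rotvec()/(np.pi/2)
    print('shift/25mm in tool',(M.T@(t-p)/.025).round(2),'turn/90',e.round(3)); return st
E
python3 - <<'E'
from h import *
rep2()
E
```

```text
t 3.9 p [0.4965 0.0431 0.1896] psi+180 146.6 th 96.9 r 0.0374 xtool [-0.023  0.01  -1.   ] Ftool [-0.2 -0.1 -0.1] j [ 0.58  0.06 -0.73  1.78  0.03  1.34 -2.31]
shift/25mm in tool [ 3.61 -0.74  0.92] turn/90 [0.074 0.004 0.015]
```

Call:
{"op": "play_rows", "data": {"targets": [{"claw": 1,"linear": [0,-0.74,0.92],"rotation": [0,0.004,0.015]},{"claw": 1,"linear": [0.9,0,0],"rotation": [0,0,0]},{"claw": 1,"linear": [0.9,0,0],"rotation": [0,0,0]},{"claw": 1,"linear": [0.9,0,0],"rotation": [0,0,0]},{"claw": 1,"linear": [0.8,0,0],"rotation": [0,0,0]},{"claw": 1,"linear": [0,0,0],"rotation": [0,0,0]}]}}

```text
time: 4.4
position: [0.4695, 0.0328, 0.1028]
tool_rot: [1.627, 0.869, -1.612]
ft_force: [-0.4, 0.4, -0.6]
grip_width: 0.007
```

```bash
python3 - <<'E'
from h import *
st=rep2(.04,144,.057); im=get_image("wrist"); cv2.imwrite("pics/w2.png",im)
print(proj('wrist',[[.501,.006,.069],st['position']],st))
E
```

```text
t 4.4 p [0.4695 0.0328 0.1028] psi+180 146.8 th 139.7 r 0.0414 xtool [ 0.01  -0.003 -1.   ] Ftool [ 0.6 -0.6 -0.1] j [ 0.6   0.03 -0.73  1.98  0.03  1.13 -2.29]
shift/25mm in tool [1.83 0.03 0.13] turn/90 [ 0.031 -0.002 -0.006]
[[330.21683161 192.97978843]
 [320.92666833 283.95771133]]
```

View pics/w2.png

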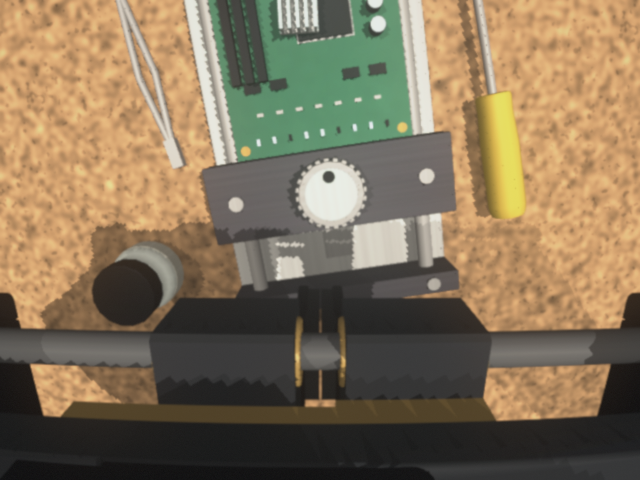

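Head at (331,192), where I predicted it, with the dimple at (328,176) on the board side. I'm going down beside it and closing in.

Call:
{"op": "play_rows", "data": {"targets": [{"claw": 1,"linear": [0.9,0,0.13],"rotation": [0,0,0]},{"claw": 1,"linear": [0.9,0,0],"rotation": [0,0,0]},{"claw": 1,"linear": [0,0,0],"rotation": [0,0,0]},{"claw": 1,"linear": [0,0.1,0],"rotation": [0,0,0]},{"claw": 1,"linear": [0,0.1,0],"rotation": [0,0,0]},{"claw": 1,"linear": [0,0.1,0],"rotation": [0,0,0]}]}}

```text
time: 4.95
position: [0.4822, 0.0263, 0.0668]
tool_rot: [1.633, 0.864, -1.599]
ft_force: [-0.8, -0.0, 0.7]
grip_width: 0.008
```

```bash
python3 - <<'E'
from h import *
rep2(.031,146,.057)
E
```

```text
t 4.95 p [0.4822 0.0263 0.0668] psi+180 147.0 th 132.7 r 0.0277 xtool [ 0.023 -0.003 -1.   ] Ftool [-0.7 -0.7  0.5] j [ 0.59  0.1  -0.73  2.01  0.08  1.04 -2.32]
shift/25mm in tool [ 0.39 -0.17  0.26] turn/90 [ 0.011 -0.006 -0.013]
```

Call:
{"op": "play_rows", "data": {"targets": [{"claw": 1,"linear": [0.15,-0.3,0.25],"rotation": [0,-0.006,-0.013]},{"claw": 1,"linear": [0.2,0,0],"rotation": [0,0,0]},{"claw": 1,"linear": [0,0,0],"rotation": [0,0,0]}]}}

```text
time: 5.2
position: [0.4752, 0.0244, 0.0607]
tool_rot: [1.623, 0.876, -1.617]
ft_force: [0.9, -0.9, 0.1]
grip_width: 0.001
```

```bash
python3 - <<'E'
from h import *
rep2(.029,146,.057)
E
```

```text
t 5.2 p [0.4752 0.0244 0.0607] psi+180 146.9 th 144.4 r 0.0317 xtool [ 0.004 -0.    -1.   ] Ftool [-0.1  1.3  0.3] j [ 0.59  0.11 -0.73  2.01  0.08  1.05 -2.32]
shift/25mm in tool [0.15 0.11 0.04] turn/90 [ 0.01  -0.001 -0.002]
```

Call:
{"op": "play_rows", "data": {"targets": [{"claw": 1,"linear": [0.15,0.08,0.03],"rotation": [0,0,0]},{"claw": 1,"linear": [0,0.08,0],"rotation": [0,0,0]},{"claw": 1,"linear": [0,0.08,0],"rotation": [0,0,0]},{"claw": 1,"linear": [0,0.08,0],"rotation": [0,0,0]}]}}

```text
time: 5.53
position: [0.4817, 0.0191, 0.0566]
tool_rot: [1.623, 0.876, -1.616]
ft_force: [-0.1, 0.7, -0.1]
grip_width: 0.004
```

```bash
python3 - <<'E'
from h import *
rep2(.025,146,.057)
E
```

```text
t 5.53 p [0.4817 0.0191 0.0566] psi+180 146.9 th 145.8 r 0.0233 xtool [ 0.004 -0.    -1.   ] Ftool [ 0.1 -0.5 -0.5] j [ 0.59  0.13 -0.72  2.    0.1   1.04 -2.32]
shift/25mm in tool [-0.01 -0.07  0.  ] turn/90 [ 0.01  -0.001 -0.002]
```

```bash
python3 - <<'E'
from h import *
st=rep2(.025,146,.057); im=get_image("wrist"); cv2.imwrite("pics/w3.png",cv2.resize(im[100:350,160:500],None,fx=2.3,fy=2.3))
print(proj('wrist',[[.501,.006,.069],st['position']],st))
E
```

```text
t 5.53 p [0.4817 0.0191 0.0566] psi+180 146.9 th 145.8 r 0.0233 xtool [ 0.004 -0.    -1.   ] Ftool [ 0.1 -0.5 -0.5] j [ 0.59  0.13 -0.72  2.    0.1   1.04 -2.32]
shift/25mm in tool [-0.01 -0.07  0.  ] turn/90 [ 0.01  -0.001 -0.002]
[[321.88099392 246.15880258]
 [320.92658744 283.95019969]]
```

View pics/w3.png

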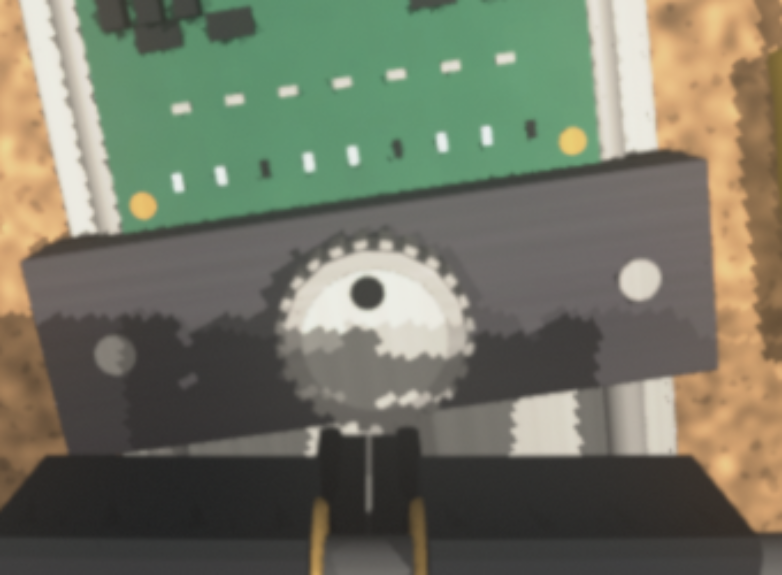

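The finger edge is just short of the rim: the head is at crop (376,337), its rim bottom at 430 and the fingertip at 432. I'm carrying on until there is contact.

Call:
{"op": "play_rows", "data": {"targets": [{"claw": 1,"linear": [0,0.06,0],"rotation": [0,0,0]},{"claw": 1,"linear": [0,0.06,0],"rotation": [0,0,0]}]}}

```text
time: 5.75
position: [0.4849, 0.0172, 0.0568]
tool_rot: [1.623, 0.876, -1.616]
ft_force: [-0.3, 0.6, 0.0]
grip_width: 0.004
```

Call:
{"op": "play_rows", "data": {"targets": [{"claw": 1,"linear": [0,0.06,0],"rotation": [0,0,0]},{"claw": 1,"linear": [0,0.06,0],"rotation": [0,0,0]}]}}

```text
time: 5.92
position: [0.4878, 0.0154, 0.0568]
tool_rot: [1.624, 0.876, -1.616]
ft_force: [0.4, -0.4, 0.3]
grip_width: 0.006
```

```bash
python3 - <<'E'
from h import *
rep2(.025,146,.057)
E
```

```text
t 5.92 p [0.4878 0.0154 0.0568] psi+180 146.9 th 144.6 r 0.0162 xtool [ 0.005 -0.    -1.   ] Ftool [-0.3  0.6  0.1] j [ 0.59  0.14 -0.72  1.99  0.11  1.04 -2.32]
shift/25mm in tool [-0.01 -0.35  0.01] turn/90 [ 0.01  -0.002 -0.003]
```

```bash
python3 - <<'E'
from h import *
st=get_state(); im=get_image("wrist"); s=get_image("scene")
print(proj('scene',[[.501,.006,.069],st['position']]))
a=cv2.resize(im[150:350,220:420],(400,600//1-200)); b=cv2.resize(s[210:270,290:350],(400,400),interpolation=cv2.INTER_CUBIC)
cv2.imwrite("pics/w4.png",np.hstack([a,b]))
E
```

```text
[[319.9048287  236.51465565]
 [324.69955268 238.28525177]]
```

View pics/w4.png

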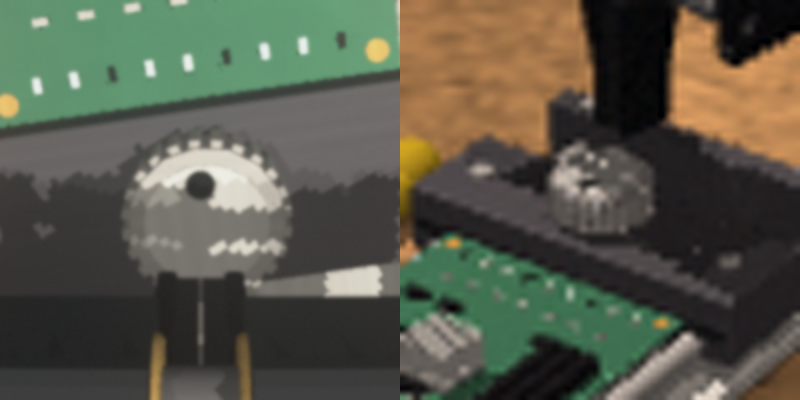

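Both views show that the fingertip really ends about 28 mm above the reported TCP. In the scene crop its bottom is at (630,133), against a predicted (631,189), and it hangs over the head without touching. I'll lower it gently onto the head's top (z = 69 mm) to measure the offset.

Call:
{"op": "play_rows", "data": {"targets": [{"claw": 1,"linear": [0.15,0,0],"rotation": [0,0,0]},{"claw": 1,"linear": [0.15,0,0],"rotation": [0,0,0]},{"claw": 1,"linear": [0.05,0,0],"rotation": [0,0,0]}]}}

```text
time: 6.27
position: [0.4882, 0.0153, 0.0477]
tool_rot: [1.624, 0.875, -1.616]
ft_force: [0.1, 0.2, -0.6]
grip_width: 0.003
```

Call:
{"op": "play_rows", "data": {"targets": [{"claw": 1,"linear": [0.07,0,0],"rotation": [0,0,0]},{"claw": 1,"linear": [0.07,0,0],"rotation": [0,0,0]}]}}

```text
time: 6.43
position: [0.4878, 0.0155, 0.0435]
tool_rot: [1.624, 0.876, -1.616]
ft_force: [-0.5, 0.5, 0.2]
grip_width: 0.004
```

Call:
{"op": "play_rows", "data": {"targets": [{"claw": 1,"linear": [0.07,0,0],"rotation": [0,0,0]},{"claw": 1,"linear": [0.07,0,0],"rotation": [0,0,0]}]}}

```text
time: 6.6
position: [0.4877, 0.0156, 0.0396]
tool_rot: [1.623, 0.876, -1.616]
ft_force: [-3.7, -0.6, 13.0]
grip_width: 0.001
```

Contact on top: 13 N at TCP z = 0.040, so with the gripper shut the fingertip ends about 29 mm above the reported TCP. I'll raise, back off, and lower beside the rim to TCP z of about 0.029.

Call:
{"op": "play_rows", "data": {"targets": [{"claw": 1,"linear": [-0.3,0,0],"rotation": [0,0,0]},{"claw": 1,"linear": [-0.1,-0.6,0],"rotation": [0,0,0]},{"claw": 1,"linear": [0,-0.6,0],"rotation": [0,0,0]},{"claw": 1,"linear": [0.3,0,0],"rotation": [0,0,0]},{"claw": 1,"linear": [0.3,0,0],"rotation": [0,0,0]},{"claw": 1,"linear": [0.2,0,0],"rotation": [0,0,0]},{"claw": 1,"linear": [0,0,0],"rotation": [0,0,0]}]}}

```text
time: 7.18
position: [0.4644, 0.0315, 0.03]
tool_rot: [1.626, 0.873, -1.614]
ft_force: [0.1, 0.0, -0.7]
grip_width: 0.007
```

```bash
python3 - <<'E'
from h import *
rep2(.033,145,.029)
E
```

```text
t 7.18 p [0.4644 0.0315 0.03  ] psi+180 146.9 th 145.2 r 0.0446 xtool [ 0.008 -0.001 -1.   ] Ftool [ 0.7  0.1 -0.1] j [ 0.58  0.13 -0.73  2.07  0.11  0.97 -2.36]
shift/25mm in tool [0.04 0.46 0.01] turn/90 [ 0.021 -0.003 -0.004]
```

Call:
{"op": "play_rows", "data": {"targets": [{"claw": 1,"linear": [0,0.35,0],"rotation": [0,-0.003,-0.004]},{"claw": 1,"linear": [0,0.08,0],"rotation": [0,0,0]}]}}

```text
time: 7.35
position: [0.4733, 0.0251, 0.0289]
tool_rot: [1.619, 0.878, -1.623]
ft_force: [0.7, 0.5, 0.9]
grip_width: 0.0
```

Call:
{"op": "play_rows", "data": {"targets": [{"claw": 1,"linear": [0,0.08,0],"rotation": [0,0,0]},{"claw": 1,"linear": [0,0.08,0],"rotation": [0,0,0]}]}}

```text
time: 7.52
position: [0.4757, 0.0235, 0.0281]
tool_rot: [1.619, 0.881, -1.627]
ft_force: [-6.1, 3.7, 3.9]
grip_width: 0.003
```

```bash
python3 - <<'E'
from h import *
rep2(.031,145,.029)
E
```

```text
t 7.52 p [0.4757 0.0235 0.0281] psi+180 146.8 th 145.3 r 0.0308 xtool [-0.006  0.002 -1.   ] Ftool [-3.8 -7.2  0.2] j [ 0.58  0.17 -0.72  2.03  0.13  0.99 -2.36]
shift/25mm in tool [-0.04 -0.01 -0.01] turn/90 [0.02  0.001 0.004]
```

Contact is at r = 0.031 m with a 7 N radial push, which matches the head's rim and not the jaw. I'm starting the rolling orbit.

Call:
{"op": "play_rows", "data": {"targets": [{"claw": 1,"linear": [0,0.08,0.15],"rotation": [-0.07,0,0]},{"claw": 1,"linear": [0,0.08,0.15],"rotation": [-0.07,0,0]},{"claw": 1,"linear": [0,0.08,0.15],"rotation": [-0.07,0,0]},{"claw": 1,"linear": [0,0.08,0.15],"rotation": [-0.07,0,0]},{"claw": 1,"linear": [0,0.08,0.15],"rotation": [-0.07,0,0]}]}}

```text
time: 7.93
position: [0.4696, 0.0074, 0.0266]
tool_rot: [1.204, 1.231, -1.227]
ft_force: [-5.4, -0.1, 4.1]
grip_width: 0.005
```

```bash
cat >> h.py <<'E'
def dimple(name,C=(.501,.006),z=.069,jaw=0):
    # dark blob inside the head top in the wrist picture -> angle in the holder frame (deg)
    st=get_state(); im=get_image("wrist"); cv2.imwrite(f"pics/{name}.png",im)
    g=cv2.cvtColor(im,cv2.COLOR_BGR2GRAY); a=np.radians(np.arange(0,360,5))
    c=np.array(C); poly=proj('wrist',np.c_[c[0]+.0165*np.cos(a),c[1]+.0165*np.sin(a),np.full(len(a),z)],st)
    m=np.zeros_like(g); cv2.fillPoly(m,[poly.astype(np.int32)],255)
    m[283:]=0
    d=((g<70).astype(np.uint8)*255)&m
    n,l,s,ce=cv2.connectedComponentsWithStats(d)
    for i in range(1,n):
        if s[i,4]>15:
            q=ray('wrist',ce[i],z,st)[0][:2]-c
            print('dark',s[i,4],ce[i].round(0),'rad mm',(np.hypot(*q)*1e3).round(1),'angle holder',(np.degrees(np.arctan2(q[1],q[0]))+24.4).round(1)%360)
    print('head px',proj('wrist',[c[0],c[1],z],st).round(0))
E
python3 - <<'E'
from h import *
rep2(.031,172,.029); dimple('d1')
cv2.imwrite("pics/d1c.png",cv2.imread("pics/d1.png")[130:330,200:440])
E
```

```text
t 7.93 p [0.4696 0.0074 0.0266] psi+180 179.8 th 177.5 r 0.0314 xtool [-0.025  0.006 -1.   ] Ftool [-3.9 -5.5  0.1] j [ 0.66  0.19 -0.78  2.03  0.14  1.01 -1.76]
shift/25mm in tool [-0.1   0.02 -0.12] turn/90 [ 0.087 -0.003  0.016]
dark 196 [321. 229.] rad mm 9.0 angle holder 31.6
head px [[324. 252.]]
```

View pics/d1c.png

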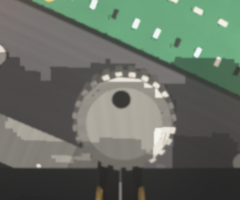

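View: the dimple is at crop (121,99). It computes to 31.6° anticlockwise against 32° of orbit, so there's no slip. Continuing, with small corrections for height and tilt.

Call:
{"op": "play_rows", "data": {"targets": [{"claw": 1,"linear": [-0.05,0.08,0.15],"rotation": [-0.075,0,0.008]},{"claw": 1,"linear": [-0.05,0.08,0.15],"rotation": [-0.075,0,0.008]},{"claw": 1,"linear": [-0.03,0.08,0.15],"rotation": [-0.075,0,0.005]},{"claw": 1,"linear": [-0.03,0.08,0.15],"rotation": [-0.075,0,0.005]},{"claw": 1,"linear": [-0.03,0.08,0.15],"rotation": [-0.075,0,0.005]},{"claw": 1,"linear": [-0.03,0.08,0.15],"rotation": [-0.075,0,0.005]},{"claw": 1,"linear": [-0.03,0.08,0.15],"rotation": [-0.075,0,0.005]},{"claw": 1,"linear": [-0.03,0.08,0.15],"rotation": [-0.075,0,0.005]}]}}

```text
time: 8.65
position: [0.4804, -0.0166, 0.0272]
tool_rot: [0.486, 1.522, -0.433]
ft_force: [-2.5, -1.8, -1.8]
grip_width: 0.002
```

```bash
python3 - <<'E'
from h import *
rep2(.031,233,.029); dimple('d2')
E
```

```text
t 8.65 p [ 0.4804 -0.0166  0.0272] psi+180 236.4 th 227.7 r 0.0305 xtool [ 0.009  0.032 -0.999] Ftool [ 1.7 -2.9 -1.1] j [ 0.83  0.2  -0.88  2.03  0.15  0.98 -0.71]
shift/25mm in tool [-0.07 -0.03  0.11] turn/90 [ 0.038 -0.007 -0.02 ]
dark 184 [331. 224.] rad mm 9.3 angle holder 81.3
head px [[331. 248.]]
```

Call:
{"op": "play_rows", "data": {"targets": [{"claw": 1,"linear": [-0.05,0.09,0.18],"rotation": [-0.065,-0.003,-0.01]},{"claw": 1,"linear": [-0.04,0.09,0.18],"rotation": [-0.065,-0.003,-0.01]},{"claw": 1,"linear": [-0.03,0.09,0.17],"rotation": [-0.07,0,0]},{"claw": 1,"linear": [-0.03,0.09,0.17],"rotation": [-0.07,0,0]},{"claw": 1,"linear": [-0.03,0.09,0.17],"rotation": [-0.07,0,0]},{"claw": 1,"linear": [-0.03,0.09,0.17],"rotation": [-0.07,0,0]},{"claw": 1,"linear": [-0.03,0.09,0.17],"rotation": [-0.07,0,0]},{"claw": 1,"linear": [-0.03,0.09,0.17],"rotation": [-0.07,0,0]},{"claw": 1,"linear": [-0.03,0.09,0.17],"rotation": [-0.07,0,0]},{"claw": 1,"linear": [-0.03,0.09,0.17],"rotation": [-0.07,0,0]}]}}

```text
time: 9.53
position: [0.5148, -0.0209, 0.0289]
tool_rot: [-0.418, 1.556, 0.385]
ft_force: [0.5, -4.0, -2.2]
grip_width: 0.002
```

```bash
python3 - <<'E'
from h import *
rep2(.031,300,.029); dimple('d3')
E
```

```text
t 9.53 p [ 0.5148 -0.0209  0.0289] psi+180 299.3 th 297.2 r 0.0302 xtool [-0.017 -0.026 -1.   ] Ftool [ 2.3 -3.7 -1.4] j [ 0.86  0.37 -1.02  1.93  0.38  1.07  0.19]
shift/25mm in tool [-0.   -0.03  0.06] turn/90 [-0.008 -0.018  0.009]
dark 198 [314. 227.] rad mm 9.9 angle holder 155.6
head px [[319. 252.]]
```

Call:
{"op": "play_rows", "data": {"targets": [{"claw": 1,"linear": [-0.02,0.09,0.17],"rotation": [-0.07,-0.008,0.004]},{"claw": 1,"linear": [-0.02,0.09,0.17],"rotation": [-0.07,-0.008,0.004]},{"claw": 1,"linear": [-0.02,0.09,0.17],"rotation": [-0.07,-0.003,0]},{"claw": 1,"linear": [-0.02,0.09,0.17],"rotation": [-0.07,0,0]},{"claw": 1,"linear": [-0.02,0.09,0.17],"rotation": [-0.07,0,0]},{"claw": 1,"linear": [-0.02,0.09,0.17],"rotation": [-0.07,0,0]},{"claw": 1,"linear": [-0.02,0.09,0.17],"rotation": [-0.07,0,0]},{"claw": 1,"linear": [-0.02,0.09,0.17],"rotation": [-0.07,0,0]},{"claw": 1,"linear": [-0.02,0.09,0.17],"rotation": [-0.07,0,0]},{"claw": 1,"linear": [-0.02,0.09,0.17],"rotation": [-0.07,0,0]}]}}

```text
time: 10.42
position: [0.5294, 0.0083, 0.0321]
tool_rot: [-1.253, 1.188, 1.212]
ft_force: [5.6, -2.2, -6.2]
grip_width: 0.01
```

```bash
python3 - <<'E'
from h import *
rep2(.031,365,.029); dimple('d4',z=.070)
E
```

```text
t 10.42 p [0.5294 0.0083 0.0321] psi+180 1.9 th 4.7 r 0.0285 xtool [ 0.021 -0.013 -1.   ] Ftool [ 6.3 -5.4 -2.3] j [ 0.97  0.49 -1.25  1.92  0.55  1.1   1.11]
shift/25mm in tool [ 0.13 -0.1   0.01] turn/90 [-0.034 -0.009  0.013]
dark 143 [311. 226.] rad mm 11.2 angle holder 211.8
head px [[314. 254.]]
```

The dimple is at 212° against 219° of orbit. Joint 3 is nearing its limit, so I end this stroke, raise, and unwind clear of the head.

Call:
{"op": "play_rows", "data": {"targets": [{"claw": 1,"linear": [0,-0.4,0],"rotation": [0,-0.009,0.013]},{"claw": 1,"linear": [-1,-0.2,0],"rotation": [0.08,0,0]},{"claw": 1,"linear": [-0.3,0.6,0],"rotation": [0.08,0,0]},{"claw": 1,"linear": [0,0.6,0],"rotation": [0.08,0,0]},{"claw": 1,"linear": [0,0.6,0],"rotation": [0.08,0,0]},{"claw": 1,"linear": [0,0.6,0],"rotation": [0.08,0,0]},{"claw": 1,"linear": [0,0,0],"rotation": [0.08,0,0]},{"claw": 1,"linear": [0,0,0],"rotation": [0.08,0,0]},{"claw": 1,"linear": [0,0,0],"rotation": [0.08,0,0]},{"claw": 1,"linear": [0,0,0],"rotation": [0.08,0,0]}]}}

```text
time: 11.3
position: [0.4885, 0.0324, 0.0662]
tool_rot: [-0.363, 1.531, 0.382]
ft_force: [0.0, -0.1, 0.1]
grip_width: 0.007
```

Call:
{"op": "play_rows", "data": {"targets": [{"claw": 1,"linear": [0,0,0],"rotation": [0.08,0,0]},{"claw": 1,"linear": [0,0,0],"rotation": [0.08,0,0]},{"claw": 1,"linear": [0,0,0],"rotation": [0.08,0,0]},{"claw": 1,"linear": [0,0,0],"rotation": [0.08,0,0]},{"claw": 1,"linear": [0,0,0],"rotation": [0.08,0,0]},{"claw": 1,"linear": [0,0,0],"rotation": [0.08,0,0]},{"claw": 1,"linear": [0,0,0],"rotation": [0.08,0,0]},{"claw": 1,"linear": [0,0,0],"rotation": [0.08,0,0]},{"claw": 1,"linear": [0,0,0],"rotation": [0.08,0,0]},{"claw": 1,"linear": [0,0,0],"rotation": [0.08,0,0]}]}}

```text
time: 12.13
position: [0.4919, 0.0384, 0.0692]
tool_rot: [0.623, 1.477, -0.587]
ft_force: [1.2, -0.4, 0.1]
grip_width: 0.004
```

```bash
python3 - <<'E'
from h import *
rep2(.04,145,.06)
E
```

```text
t 12.13 p [0.4919 0.0384 0.0692] psi+180 225.6 th 105.8 r 0.0337 xtool [ 0.015  0.018 -1.   ] Ftool [-0.1  0.6  1.1] j [ 0.78  0.17 -0.96  1.97  0.14  1.06 -1.01]
shift/25mm in tool [ 0.35 -0.94 -0.41] turn/90 [ 0.896 -0.011 -0.012]
```

Call:
{"op": "play_rows", "data": {"targets": [{"claw": 1,"linear": [0,-0.94,-0.41],"rotation": [0.08,0,0]},{"claw": 1,"linear": [0,0,0],"rotation": [0.08,0,0]},{"claw": 1,"linear": [0,0,0],"rotation": [0.08,0,0]},{"claw": 1,"linear": [0,0,0],"rotation": [0.08,0,0]},{"claw": 1,"linear": [0,0,0],"rotation": [0.08,0,0]},{"claw": 1,"linear": [0,0,0],"rotation": [0.08,0,0]},{"claw": 1,"linear": [0,0,0],"rotation": [0.08,0,0]},{"claw": 1,"linear": [0,0,0],"rotation": [0.08,0,0]},{"claw": 1,"linear": [0,0,0],"rotation": [0.08,0,0]},{"claw": 1,"linear": [0,0,0],"rotation": [0.08,0,0]}]}}

```text
time: 12.97
position: [0.4703, 0.0347, 0.071]
tool_rot: [1.568, 0.966, -1.505]
ft_force: [-0.1, -0.7, 0.9]
grip_width: 0.004
```

```bash
python3 - <<'E'
from h import *
rep2(.040,145,.030); dimple('d5',z=.070)
E
```

```text
t 12.97 p [0.4703 0.0347 0.071 ] psi+180 154.0 th 136.9 r 0.042 xtool [ 0.026  0.024 -0.999] Ftool [-1.   0.2  0.7] j [ 0.75  0.07 -0.88  2.03  0.04  1.04 -2.17]
shift/25mm in tool [1.63 0.   0.3 ] turn/90 [ 0.1   -0.022 -0.007]
head px [[347. 205.]]
```

Call:
{"op": "play_rows", "data": {"targets": [{"claw": 1,"linear": [0,0,0.3],"rotation": [0.05,-0.022,-0.007]},{"claw": 1,"linear": [0.8,0,0],"rotation": [0,0,0]},{"claw": 1,"linear": [0.75,0,0],"rotation": [0,0,0]},{"claw": 1,"linear": [0,0,0],"rotation": [0,0,0]}]}}

```text
time: 13.35
position: [0.4699, 0.029, 0.0333]
tool_rot: [1.602, 0.893, -1.594]
ft_force: [-1.4, -1.2, -0.1]
grip_width: 0.006
```

```bash
python3 - <<'E'
from h import *
rep2(.031,147,.030)
im=cv2.imread('pics/d5.png'); g=cv2.cvtColor(im,cv2.COLOR_BGR2GRAY); c=g[180:230,322:372]
b=cv2.GaussianBlur(c,(5,5),0); print(b.min(),np.percentile(b,[5,25,50,75]))
cv2.imwrite('pics/d5c.png',cv2.resize(im[165:285,280:420],None,fx=3,fy=3))
E
```

```text
t 13.35 p [0.4699 0.029  0.0333] psi+180 148.7 th 143.5 r 0.0387 xtool [ 0.007 -0.002 -1.   ] Ftool [ 0.1 -0.6  1.7] j [ 0.7   0.16 -0.87  2.05  0.15  0.99 -2.36]
shift/25mm in tool [0.13 0.3  0.1 ] turn/90 [ 0.019 -0.001 -0.004]
78 [137.95 233.   234.   235.  ]
```

View pics/d5c.png

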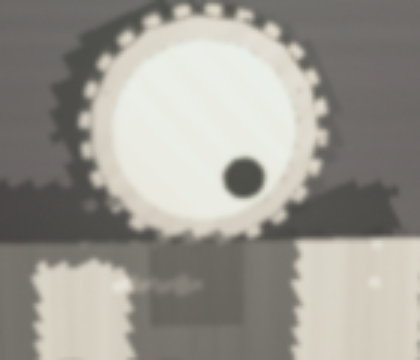

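Head centre at crop (203,127), dimple at (243,178). I'll make the threshold relative and re-evaluate while pressing in for stroke 2.

```bash
sed -i 's/d=((g<70)/d=((g<min(95,.6*np.median(g[m>0])))/' h.py; python3 - <<'E'
from h import *
# evaluate d5 picture: pose at that time
st={'position':np.array([.4703,.0347,.071]),'tool_rot':np.array([1.568,.966,-1.505])}
a,b=ray('wrist',[[347.7,207.3],[361,224.3]],.070,st)[:,:2]; q=b-a; print(a,np.hypot(*q),np.degrees(np.arctan2(q[1],q[0]))+24.4+360)
E
```

```text
[0.49965105 0.00612821] 0.010582528170355097 216.8115788022799
```

Call:
{"op": "play_rows", "data": {"targets": [{"claw": 1,"linear": [0.1,0.2,0.1],"rotation": [0,0,0]},{"claw": 1,"linear": [0,0.08,0],"rotation": [0,0,0]},{"claw": 1,"linear": [0,0.08,0],"rotation": [0,0,0]}]}}

```text
time: 13.6
position: [0.476, 0.0232, 0.0315]
tool_rot: [1.602, 0.896, -1.594]
ft_force: [-3.3, 3.1, -0.5]
grip_width: 0.007
```

```bash
python3 - <<'E'
from h import *
rep2(.031,148,.030)
E
```

```text
t 13.6 p [0.476  0.0232 0.0315] psi+180 148.7 th 145.5 r 0.0304 xtool [ 0.005 -0.001 -1.   ] Ftool [ 0.4 -4.4 -0.9] j [ 0.7   0.18 -0.86  2.03  0.16  0.99 -2.35]
shift/25mm in tool [ 0.06 -0.03  0.05] turn/90 [ 0.008 -0.001 -0.003]
```

Total so far is about 217°. Starting stroke 2.

Call:
{"op": "play_rows", "data": {"targets": [{"claw": 1,"linear": [0,0.08,0.16],"rotation": [-0.07,0,0.005]},{"claw": 1,"linear": [-0.02,0.08,0.16],"rotation": [-0.07,0,0.005]},{"claw": 1,"linear": [-0.02,0.08,0.16],"rotation": [-0.07,0,0.005]},{"claw": 1,"linear": [-0.02,0.08,0.16],"rotation": [-0.07,0,0.005]},{"claw": 1,"linear": [-0.02,0.08,0.16],"rotation": [-0.07,0,0.005]},{"claw": 1,"linear": [-0.02,0.08,0.16],"rotation": [-0.07,0,0.005]},{"claw": 1,"linear": [-0.02,0.08,0.16],"rotation": [-0.07,0,0.005]},{"claw": 1,"linear": [-0.02,0.08,0.16],"rotation": [-0.07,0,0.005]},{"claw": 1,"linear": [-0.02,0.08,0.16],"rotation": [-0.07,0,0.005]},{"claw": 1,"linear": [-0.02,0.08,0.16],"rotation": [-0.07,0,0.005]}]}}

```text
time: 14.43
position: [0.4784, -0.0125, 0.0351]
tool_rot: [0.771, 1.392, -0.726]
ft_force: [-2.6, 0.6, -2.7]
grip_width: 0.004
```

```bash
sed -i 's/(.501,.006)/(.500,.006)/' h.py; python3 - <<'E'
from h import *
rep2(.030,215,.031); dimple('d6',z=.070)
E
```

```text
t 14.43 p [ 0.4784 -0.0125  0.0351] psi+180 214.7 th 220.6 r 0.0284 xtool [ 0.051  0.005 -0.999] Ftool [ 2.6 -1.9 -2. ] j [ 0.91  0.15 -0.98  2.06  0.15  0.95 -1.11]
shift/25mm in tool [ 0.16 -0.08 -0.12] turn/90 [-0.004  0.016 -0.028]
dark 190 [335. 261.] rad mm 10.3 angle holder 292.3
head px [[315. 247.]]
```

Call:
{"op": "play_rows", "data": {"targets": [{"claw": 1,"linear": [0.08,0.08,0.15],"rotation": [-0.075,0.006,-0.014]},{"claw": 1,"linear": [0.08,0.08,0.15],"rotation": [-0.075,0.006,-0.014]},{"claw": 1,"linear": [0.03,0.09,0.16],"rotation": [-0.07,0,-0.004]},{"claw": 1,"linear": [0,0.09,0.16],"rotation": [-0.07,0,0]},{"claw": 1,"linear": [0,0.09,0.16],"rotation": [-0.07,0,0]},{"claw": 1,"linear": [0,0.09,0.16],"rotation": [-0.07,0,0]},{"claw": 1,"linear": [0,0.09,0.16],"rotation": [-0.07,0,0]},{"claw": 1,"linear": [0,0.09,0.16],"rotation": [-0.07,0,0]},{"claw": 1,"linear": [0,0.09,0.16],"rotation": [-0.07,0,0]},{"claw": 1,"linear": [0,0.09,0.16],"rotation": [-0.07,0,0]}]}}

```text
time: 15.32
position: [0.5214, -0.0238, 0.0369]
tool_rot: [-0.152, 1.577, 0.098]
ft_force: [1.0, 0.1, -0.4]
grip_width: 0.006
```

```bash
python3 - <<'E'
from h import *
rep2(.030,285,.031); dimple('d7',z=.070)
E
```

```text
t 15.32 p [ 0.5214 -0.0238  0.0369] psi+180 279.1 th 305.7 r 0.0367 xtool [-0.007 -0.035 -0.999] Ftool [ 0.4 -0.   1. ] j [ 0.92  0.4  -1.1   1.91  0.44  1.1  -0.21]
shift/25mm in tool [ 0.24  0.13 -0.53] turn/90 [-0.065 -0.009  0.021]
dark 209 [294. 262.] rad mm 10.6 angle holder 342.4
head px [[277. 242.]]
```

The finger ran ahead and lost the rim here (r = 0.037), with the dimple at 342°. I'll reposition and press in again.

Call:
{"op": "play_rows", "data": {"targets": [{"claw": 1,"linear": [0.24,0,-0.55],"rotation": [0,-0.009,0.021]},{"claw": 1,"linear": [0,0,0],"rotation": [0,0,0]}]}}

```text
time: 15.53
position: [0.5124, -0.0253, 0.0332]
tool_rot: [-0.122, 1.558, 0.125]
ft_force: [-0.6, -0.5, -0.3]
grip_width: 0.007
```

```bash
python3 - <<'E'
from h import *
rep2(.030,280,.031); dimple('d8',z=.070)
E
```

```text
t 15.53 p [ 0.5124 -0.0253  0.0332] psi+180 279.0 th 291.7 r 0.0337 xtool [ 0.009  0.002 -1.   ] Ftool [ 0.3 -0.4 -0.7] j [ 0.99  0.38 -1.13  1.95  0.39  1.05 -0.15]
shift/25mm in tool [ 0.08  0.11 -0.27] turn/90 [-0.011  0.006 -0.001]
dark 215 [312. 264.] rad mm 10.2 angle holder 326.6
head px [[302. 241.]]
```

Call:
{"op": "play_rows", "data": {"targets": [{"claw": 1,"linear": [0.08,-0.05,-0.25],"rotation": [0,0.006,0]},{"claw": 1,"linear": [0,0.12,0],"rotation": [0,0,0]},{"claw": 1,"linear": [0,0.1,0],"rotation": [0,0,0]},{"claw": 1,"linear": [0,0.08,0],"rotation": [0,0,0]}]}}

```text
time: 15.92
position: [0.5091, -0.0239, 0.0336]
tool_rot: [-0.124, 1.564, 0.109]
ft_force: [0.3, -6.2, -1.0]
grip_width: 0.006
```

```bash
python3 - <<'E'
from h import *
rep2(.030,280,.031); dimple('d9',z=.070)
E
```

```text
t 15.92 p [ 0.5091 -0.0239  0.0336] psi+180 278.5 th 286.9 r 0.0312 xtool [ 0.005 -0.01  -1.   ] Ftool [ 1.  -6.1 -0.7] j [ 0.98  0.37 -1.13  1.95  0.4   1.06 -0.17]
shift/25mm in tool [ 0.1   0.04 -0.15] turn/90 [-0.017  0.002  0.006]
dark 211 [318. 269.] rad mm 10.0 angle holder 326.4
head px [[308. 247.]]
```

Call:
{"op": "play_rows", "data": {"targets": [{"claw": 1,"linear": [0.02,0.1,0.13],"rotation": [-0.079,0,0.002]},{"claw": 1,"linear": [0.02,0.1,0.13],"rotation": [-0.079,0,0.002]},{"claw": 1,"linear": [0.02,0.1,0.13],"rotation": [-0.079,0,0]},{"claw": 1,"linear": [0.02,0.1,0.14],"rotation": [-0.075,0,0]},{"claw": 1,"linear": [0.02,0.1,0.14],"rotation": [-0.075,0,0]},{"claw": 1,"linear": [0.02,0.1,0.14],"rotation": [-0.07,0,0]},{"claw": 1,"linear": [0.02,0.1,0.14],"rotation": [-0.07,0,0]},{"claw": 1,"linear": [0.02,0.1,0.14],"rotation": [-0.07,0,0]}]}}

```text
time: 16.63
position: [0.5272, -0.0069, 0.0325]
tool_rot: [-0.894, 1.402, 0.838]
ft_force: [2.3, -3.9, 0.7]
grip_width: 0.001
```

```bash
python3 - <<'E'
from h import *
rep2(.030,335,.031); dimple('d10',z=.0705)
E
```

```text
t 16.63 p [ 0.5272 -0.0069  0.0325] psi+180 333.7 th 334.6 r 0.0301 xtool [ 0.01  -0.035 -0.999] Ftool [-0.6 -3.8 -2.5] j [ 1.    0.53 -1.28  1.91  0.6   1.14  0.59]
shift/25mm in tool [0.06 0.01 0.01] turn/90 [-0.014 -0.017  0.015]
dark 204 [319. 274.] rad mm 10.0 angle holder 7.6
head px [[315. 251.]]
```

Total is now 367°. Joint 3 is again near its limit, so I unwind (raised) back to about 148°.

Call:
{"op": "play_rows", "data": {"targets": [{"claw": 1,"linear": [0,-0.4,0],"rotation": [0,-0.017,0.015]},{"claw": 1,"linear": [-1,-0.2,0],"rotation": [0.079,0,0]},{"claw": 1,"linear": [-0.3,0.6,0],"rotation": [0.079,0,0]},{"claw": 1,"linear": [0,0.6,0],"rotation": [0.079,0,0]},{"claw": 1,"linear": [0,0.6,0],"rotation": [0.079,0,0]},{"claw": 1,"linear": [0,0.6,0],"rotation": [0.079,0,0]},{"claw": 1,"linear": [0,0,0],"rotation": [0.079,0,0]},{"claw": 1,"linear": [0,0,0],"rotation": [0.079,0,0]},{"claw": 1,"linear": [0,0,0],"rotation": [0.079,0,0]},{"claw": 1,"linear": [0,0,0],"rotation": [0.079,0,0]}]}}

```text
time: 17.52
position: [0.4966, 0.0419, 0.0672]
tool_rot: [0.019, 1.573, 0.003]
ft_force: [0.1, -0.1, -0.6]
grip_width: 0.006
```

Call:
{"op": "play_rows", "data": {"targets": [{"claw": 1,"linear": [0,0,0],"rotation": [0.079,0,0]},{"claw": 1,"linear": [0,0,0],"rotation": [0.079,0,0]},{"claw": 1,"linear": [0,0,0],"rotation": [0.079,0,0]},{"claw": 1,"linear": [0,0,0],"rotation": [0.079,0,0]},{"claw": 1,"linear": [0,0,0],"rotation": [0.079,0,0]},{"claw": 1,"linear": [0,0,0],"rotation": [0.079,0,0]},{"claw": 1,"linear": [0,0,0],"rotation": [0.079,0,0]},{"claw": 1,"linear": [0,0,0],"rotation": [0.079,0,0]},{"claw": 1,"linear": [0,0,0],"rotation": [0.079,0,0]},{"claw": 1,"linear": [0,0,0],"rotation": [0.079,0,0]}]}}

```text
time: 18.35
position: [0.4948, 0.0552, 0.0693]
tool_rot: [0.992, 1.353, -0.967]
ft_force: [-0.4, -0.6, 0.4]
grip_width: 0.005
```

```bash
python3 - <<'E'
from h import *
rep2(.04,150,.06)
E
```

```text
t 18.35 p [0.4948 0.0552 0.0693] psi+180 197.8 th 96.0 r 0.0495 xtool [-0.001  0.019 -1.   ] Ftool [-0.4 -0.5  0.4] j [ 0.74  0.2  -0.96  1.95  0.17  1.08 -1.55]
shift/25mm in tool [ 0.35 -1.48  0.76] turn/90 [ 0.531 -0.012  0.002]
```

Call:
{"op": "play_rows", "data": {"targets": [{"claw": 1,"linear": [0,-0.75,0.4],"rotation": [0.078,-0.006,0]},{"claw": 1,"linear": [0,-0.65,0.5],"rotation": [0.078,-0.006,0]},{"claw": 1,"linear": [0,0,0],"rotation": [0.078,0,0]},{"claw": 1,"linear": [0,0,0],"rotation": [0.078,0,0]},{"claw": 1,"linear": [0,0,0],"rotation": [0.078,0,0]},{"claw": 1,"linear": [0,0,0],"rotation": [0.078,0,0]},{"claw": 1,"linear": [0,0,0],"rotation": [0.078,0,0]}]}}

```text
time: 18.93
position: [0.4642, 0.0327, 0.07]
tool_rot: [1.618, 0.89, -1.607]
ft_force: [-0.4, -0.3, 0.5]
grip_width: 0.003
```

```bash
python3 - <<'E'
from h import *
rep2(.040,148,.032); dimple('d11',z=.0705)
E
```

```text
t 18.93 p [0.4642 0.0327 0.07  ] psi+180 147.7 th 143.2 r 0.0447 xtool [ 0.004  0.005 -1.   ] Ftool [-0.5 -0.2  0.5] j [ 0.75  0.08 -0.89  2.02  0.07  1.06 -2.31]
shift/25mm in tool [1.52 0.18 0.16] turn/90 [-0.004 -0.004 -0.   ]
dark 114 [321. 178.] rad mm 9.3 angle holder 14.4
head px [[328. 196.]]
```

Call:
{"op": "play_rows", "data": {"targets": [{"claw": 1,"linear": [0.8,0,0.16],"rotation": [0,0,0]},{"claw": 1,"linear": [0.8,0,0],"rotation": [0,0,0]},{"claw": 1,"linear": [0.1,0.3,0],"rotation": [0,0,0]},{"claw": 1,"linear": [0,0.1,0],"rotation": [0,0,0]},{"claw": 1,"linear": [0,0.1,0],"rotation": [0,0,0]},{"claw": 1,"linear": [0,0.08,0],"rotation": [0,0,0]}]}}

```text
time: 19.48
position: [0.4764, 0.0261, 0.029]
tool_rot: [1.622, 0.89, -1.605]
ft_force: [-1.6, 1.7, -1.6]
grip_width: 0.009
```

```bash
python3 - <<'E'
from h import *
rep2(.030,147,.031)
E
```

```text
t 19.48 p [0.4764 0.0261 0.029 ] psi+180 147.6 th 139.5 r 0.031 xtool [ 0.007  0.007 -1.   ] Ftool [ 1.6 -2.3 -0.6] j [ 0.72  0.19 -0.87  2.04  0.16  0.98 -2.37]
shift/25mm in tool [-0.08  0.03  0.16] turn/90 [ 0.007 -0.006 -0.001]
```

Call:
{"op": "play_rows", "data": {"targets": [{"claw": 1,"linear": [-0.03,0.09,0.15],"rotation": [-0.065,-0.003,0.002]},{"claw": 1,"linear": [-0.02,0.09,0.15],"rotation": [-0.065,0,0.002]},{"claw": 1,"linear": [0,0.09,0.15],"rotation": [-0.065,0,0.002]},{"claw": 1,"linear": [0,0.09,0.15],"rotation": [-0.07,0,0.002]},{"claw": 1,"linear": [0,0.09,0.15],"rotation": [-0.07,0,0.002]},{"claw": 1,"linear": [0,0.09,0.15],"rotation": [-0.07,0,0.002]},{"claw": 1,"linear": [0,0.09,0.15],"rotation": [-0.07,0,0.002]},{"claw": 1,"linear": [0,0.09,0.15],"rotation": [-0.07,0,0.002]},{"claw": 1,"linear": [0,0.09,0.15],"rotation": [-0.07,0,0]},{"claw": 1,"linear": [0,0.09,0.15],"rotation": [-0.07,0,0]}]}}

```text
time: 20.32
position: [0.4718, -0.0079, 0.0295]
tool_rot: [0.778, 1.444, -0.797]
ft_force: [-5.0, -2.5, 2.8]
grip_width: -0.001
```

```bash
python3 - <<'E'
from h import *
rep2(.030,210,.032); dimple('d12',z=.071)
E
```

```text
t 20.32 p [ 0.4718 -0.0079  0.0295] psi+180 212.3 th 206.3 r 0.0315 xtool [-0.023 -0.001 -1.   ] Ftool [-2.7 -5.6 -0.5] j [ 0.89  0.24 -1.01  2.02  0.24  1.03 -1.24]
shift/25mm in tool [-0.1   0.05  0.08] turn/90 [ 0.025 -0.007  0.013]
dark 222 [318. 227.] rad mm 10.0 angle holder 78.3
head px [[328. 251.]]
```

Call:
{"op": "play_rows", "data": {"targets": [{"claw": 1,"linear": [-0.06,0.09,0.16],"rotation": [-0.065,-0.003,0.006]},{"claw": 1,"linear": [-0.05,0.09,0.16],"rotation": [-0.065,-0.003,0.006]},{"claw": 1,"linear": [-0.01,0.09,0.15],"rotation": [-0.068,0,0]},{"claw": 1,"linear": [0,0.09,0.15],"rotation": [-0.07,0,0]},{"claw": 1,"linear": [0,0.09,0.15],"rotation": [-0.07,0,0]},{"claw": 1,"linear": [0,0.09,0.15],"rotation": [-0.07,0,0]},{"claw": 1,"linear": [0,0.09,0.15],"rotation": [-0.07,0,0]},{"claw": 1,"linear": [0,0.09,0.15],"rotation": [-0.07,0,0]}]}}

```text
time: 21.03
position: [0.4969, -0.0244, 0.0328]
tool_rot: [0.075, 1.594, -0.098]
ft_force: [-2.4, -2.1, -1.0]
grip_width: 0.005
```

```bash
python3 - <<'E'
from h import *
rep2(.030,260,.032); dimple('d13',z=.071)
E
```

```text
t 21.03 p [ 0.4969 -0.0244  0.0328] psi+180 263.7 th 264.1 r 0.0306 xtool [-0.026 -0.013 -1.   ] Ftool [ 1.1 -2.3 -2.1] j [ 0.98  0.37 -1.13  1.95  0.39  1.09 -0.43]
shift/25mm in tool [ 0.03  0.03 -0.09] turn/90 [ 0.041 -0.015  0.011]
dark 211 [307. 228.] rad mm 9.7 angle holder 130.5
head px [[317. 250.]]
```

Call:
{"op": "play_rows", "data": {"targets": [{"claw": 1,"linear": [0,0.1,0.14],"rotation": [-0.07,-0.006,0.005]},{"claw": 1,"linear": [0,0.1,0.14],"rotation": [-0.07,-0.006,0.005]},{"claw": 1,"linear": [0,0.1,0.14],"rotation": [-0.07,0,0]},{"claw": 1,"linear": [0,0.1,0.14],"rotation": [-0.07,0,0]},{"claw": 1,"linear": [0,0.1,0.14],"rotation": [-0.07,0,0]},{"claw": 1,"linear": [0,0.1,0.14],"rotation": [-0.07,0,0]}]}}

```text
time: 21.58
position: [0.5162, -0.0196, 0.034]
tool_rot: [-0.445, 1.537, 0.43]
ft_force: [1.0, -3.1, -2.4]
grip_width: 0.01
```

```bash
python3 - <<'E'
from h import *
rep2(.030,300,.032); dimple('d14',z=.071)
E
```

```text
t 21.58 p [ 0.5162 -0.0196  0.034 ] psi+180 302.0 th 302.3 r 0.0303 xtool [-0.008 -0.012 -1.   ] Ftool [ 2.4 -3.1 -0.7] j [ 1.03  0.48 -1.25  1.92  0.52  1.12  0.13]
shift/25mm in tool [ 0.08  0.01 -0.05] turn/90 [ 0.022 -0.008  0.004]
dark 206 [309. 226.] rad mm 9.4 angle holder 167.5
head px [[317. 248.]]
```

Total is 527°. Unwinding again; from here on I only work from the side away from the board.

Call:
{"op": "play_rows", "data": {"targets": [{"claw": 1,"linear": [0,-0.4,0],"rotation": [0,-0.008,0.004]},{"claw": 1,"linear": [-1,-0.2,0],"rotation": [0.079,0,0]},{"claw": 1,"linear": [-0.3,0.6,0],"rotation": [0.079,0,0]},{"claw": 1,"linear": [0,0.6,0],"rotation": [0.079,0,0]},{"claw": 1,"linear": [0,0.6,0],"rotation": [0.079,0,0]},{"claw": 1,"linear": [0,0.6,0],"rotation": [0.079,0,0]},{"claw": 1,"linear": [0,0,0],"rotation": [0.079,0,0]},{"claw": 1,"linear": [0,0,0],"rotation": [0.079,0,0]},{"claw": 1,"linear": [0,0,0],"rotation": [0.079,0,0]},{"claw": 1,"linear": [0,0,0],"rotation": [0.079,0,0]}]}}

```text
time: 22.47
position: [0.5172, 0.0316, 0.0761]
tool_rot: [0.458, 1.514, -0.435]
ft_force: [0.5, 0.2, -0.1]
grip_width: 0.002
```

Call:
{"op": "play_rows", "data": {"targets": [{"claw": 1,"linear": [0,0,0],"rotation": [0.079,0,0]},{"claw": 1,"linear": [0,0,0],"rotation": [0.079,0,0]},{"claw": 1,"linear": [0,0,0],"rotation": [0.079,0,0]},{"claw": 1,"linear": [0,0,0],"rotation": [0.079,0,0]},{"claw": 1,"linear": [0,0,0],"rotation": [0.079,0,0]},{"claw": 1,"linear": [0,0,0],"rotation": [0.079,0,0]},{"claw": 1,"linear": [0,0,0],"rotation": [0.079,0,0]},{"claw": 1,"linear": [0,0,0],"rotation": [0.079,0,0]},{"claw": 1,"linear": [0,0,0],"rotation": [0.079,0,0]},{"claw": 1,"linear": [0,0,0],"rotation": [0.079,0,0]}]}}

```text
time: 23.3
position: [0.5247, 0.0385, 0.0864]
tool_rot: [1.423, 1.074, -1.357]
ft_force: [-0.1, 0.3, 0.1]
grip_width: 0.003
```

```bash
python3 - <<'E'
from h import *
rep2(.042,148,.06)
E
```

```text
t 23.3 p [0.5247 0.0385 0.0864] psi+180 165.6 th 52.8 r 0.0408 xtool [ 0.033  0.019 -0.999] Ftool [-0.1 -0.2 -0.3] j [ 0.71  0.2  -0.9   1.9   0.17  1.09 -2.07]
shift/25mm in tool [ 0.97 -2.26  1.02] turn/90 [ 0.196 -0.019 -0.015]
```

Call:
{"op": "play_rows", "data": {"targets": [{"claw": 1,"linear": [0,-0.75,0.35],"rotation": [0.078,-0.019,-0.015]},{"claw": 1,"linear": [0,-0.75,0.5],"rotation": [0.078,0,0]},{"claw": 1,"linear": [0,-0.5,0.6],"rotation": [0.04,0,0]},{"claw": 1,"linear": [0,0,0],"rotation": [0,0,0]}]}}

```text
time: 23.63
position: [0.466, 0.0262, 0.0888]
tool_rot: [1.628, 0.88, -1.605]
ft_force: [-0.6, 0.0, -0.3]
grip_width: 0.004
```

```bash
python3 - <<'E'
from h import *
rep2(.042,148,.033); dimple('d15',z=.0712)
im=cv2.imread('pics/d15.png'); cv2.imwrite('pics/d15c.png',im[120:300,200:440])
E
```

```text
t 23.63 p [0.466  0.0262 0.0888] psi+180 147.2 th 149.3 r 0.0395 xtool [ 0.012  0.005 -1.   ] Ftool [ 0.3 -0.5  0.3] j [ 0.75  0.05 -0.87  2.01  0.04  1.09 -2.28]
shift/25mm in tool [ 2.23 -0.12 -0.01] turn/90 [-0.009 -0.007 -0.005]
dark 85 [317. 219.] rad mm 10.1 angle holder 168.8
head px [[318. 200.]]
```

Call:
{"op": "play_rows", "data": {"targets": [{"claw": 1,"linear": [0.8,-0.12,0],"rotation": [0,-0.007,-0.005]},{"claw": 1,"linear": [0.8,0,0],"rotation": [0,0,0]},{"claw": 1,"linear": [0.6,0,0],"rotation": [0,0,0]},{"claw": 1,"linear": [0,0.25,0],"rotation": [0,0,0]},{"claw": 1,"linear": [0,0.1,0],"rotation": [0,0,0]},{"claw": 1,"linear": [0,0.1,0],"rotation": [0,0,0]}]}}

```text
time: 24.18
position: [0.479, 0.0277, 0.0369]
tool_rot: [1.626, 0.882, -1.614]
ft_force: [-7.8, 3.9, 3.7]
grip_width: 0.005
```

```bash
python3 - <<'E'
from h import *
rep2(.030,148,.032)
E
```

```text
t 24.18 p [0.479  0.0277 0.0369] psi+180 147.0 th 134.1 r 0.0301 xtool [ 0.004  0.005 -1.   ] Ftool [-3.7 -8.7  1. ] j [ 0.71  0.18 -0.86  2.02  0.16  1.   -2.38]
shift/25mm in tool [ 0.19 -0.02  0.29] turn/90 [-0.011 -0.004 -0.001]
```

Call:
{"op": "play_rows", "data": {"targets": [{"claw": 1,"linear": [0.15,-0.12,0],"rotation": [0,0,0]},{"claw": 1,"linear": [0.08,0.08,0.05],"rotation": [0,0,0]},{"claw": 1,"linear": [0,0.1,0.05],"rotation": [0,0,0]},{"claw": 1,"linear": [0,0.09,0.15],"rotation": [-0.05,0,0.002]},{"claw": 1,"linear": [0,0.09,0.15],"rotation": [-0.06,0,0.002]},{"claw": 1,"linear": [0,0.09,0.15],"rotation": [-0.06,0,0.002]},{"claw": 1,"linear": [0,0.09,0.15],"rotation": [-0.06,0,0.002]},{"claw": 1,"linear": [0,0.09,0.15],"rotation": [-0.065,0,0.002]},{"claw": 1,"linear": [0,0.09,0.15],"rotation": [-0.065,0,0.002]}]}}

```text
time: 24.93
position: [0.4708, 0.0206, 0.0326]
tool_rot: [1.209, 1.247, -1.192]
ft_force: [-10.0, 5.5, 6.9]
grip_width: 0.004
```

```bash
python3 - <<'E'
from h import *
rep2(.030,180,.032); dimple('d16',z=.0715)
E
```

```text
t 24.93 p [0.4708 0.0206 0.0326] psi+180 181.1 th 153.5 r 0.0327 xtool [-0.013  0.027 -1.   ] Ftool [ -6.6 -10.   -5.9] j [ 0.81  0.2  -0.94  2.03  0.16  1.01 -1.76]
shift/25mm in tool [ 0.01 -0.04  0.58] turn/90 [ 0.012 -0.017  0.008]
dark 192 [345. 275.] rad mm 10.1 angle holder 179.5
head px [[357. 254.]]
```

Call:
{"op": "play_rows", "data": {"targets": [{"claw": 1,"linear": [0,-0.25,0],"rotation": [0,-0.017,0.008]},{"claw": 1,"linear": [0,-0.05,0.6],"rotation": [0,0,0]},{"claw": 1,"linear": [0,0,0],"rotation": [0,0,0]}]}}

```text
time: 25.23
position: [0.4664, 0.0049, 0.0345]
tool_rot: [1.193, 1.219, -1.187]
ft_force: [0.1, -0.7, 0.0]
grip_width: 0.002
```

```bash
python3 - <<'E'
from h import *
rep2(.030,180,.032); dimple('d17',z=.0715)
im=cv2.imread('pics/d17.png'); cv2.imwrite('pics/d17c.png',cv2.resize(im[150:330,200:440],None,fx=2.5,fy=2.5))
E
```

```text
t 25.23 p [0.4664 0.0049 0.0345] psi+180 181.5 th 181.9 r 0.0336 xtool [ 0.004  0.    -1.   ] Ftool [-0.   0.1  0.7] j [ 0.83  0.16 -0.94  2.05  0.16  1.   -1.74]
shift/25mm in tool [ 0.1   0.14 -0.04] turn/90 [ 0.016 -0.    -0.003]
dark 198 [311. 261.] rad mm 10.0 angle holder 182.9
head px [[320. 239.]]
```

View pics/d17c.png

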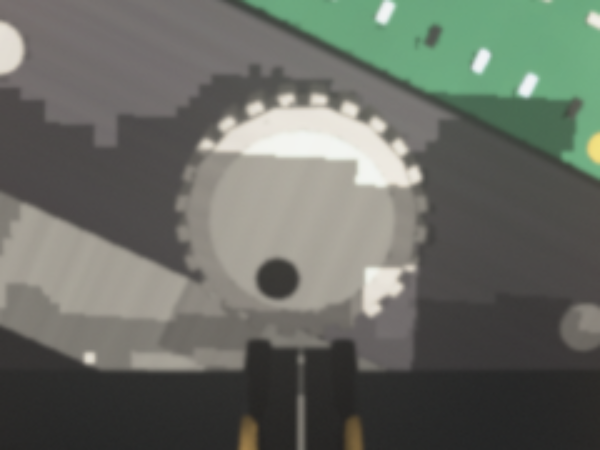

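Head centre at crop (303,220), dimple at (277,278), about 541° in total; the jaw is still closed. Pressing in and continuing with less preload.

Call:
{"op": "play_rows", "data": {"targets": [{"claw": 1,"linear": [0.1,0.08,0],"rotation": [0,0,0]},{"claw": 1,"linear": [0,0.1,0],"rotation": [0,0,0]},{"claw": 1,"linear": [0,0.09,0.16],"rotation": [-0.065,0,0.002]},{"claw": 1,"linear": [0,0.09,0.16],"rotation": [-0.065,0,0.002]},{"claw": 1,"linear": [0,0.09,0.16],"rotation": [-0.065,0,0.002]},{"claw": 1,"linear": [0,0.09,0.16],"rotation": [-0.065,0,0.002]}]}}

```text
time: 25.78
position: [0.4729, -0.0071, 0.0311]
tool_rot: [0.869, 1.398, -0.877]
ft_force: [-7.3, -1.4, 6.5]
grip_width: 0.001
```

```bash
python3 - <<'E'
from h import *
rep2(.030,205,.032); dimple('d18',z=.0715)
E
```

```text
t 25.78 p [ 0.4729 -0.0071  0.0311] psi+180 205.8 th 205.7 r 0.0301 xtool [-0.01   0.001 -1.   ] Ftool [-6.4 -7.2 -2. ] j [ 0.88  0.22 -0.98  2.03  0.21  1.01 -1.33]
shift/25mm in tool [-0.04  0.   -0.02] turn/90 [ 0.008 -0.003  0.005]
dark 203 [312. 275.] rad mm 10.1 angle holder 212.5
head px [[320. 252.]]
```

Call:
{"op": "play_rows", "data": {"targets": [{"claw": 1,"linear": [-0.05,0.08,0.15],"rotation": [-0.068,0,0.004]},{"claw": 1,"linear": [-0.03,0.08,0.15],"rotation": [-0.068,0,0.002]},{"claw": 1,"linear": [-0.02,0.08,0.15],"rotation": [-0.068,0,0.002]},{"claw": 1,"linear": [-0.02,0.08,0.15],"rotation": [-0.068,0,0]},{"claw": 1,"linear": [-0.02,0.08,0.15],"rotation": [-0.068,0,0]},{"claw": 1,"linear": [-0.02,0.08,0.15],"rotation": [-0.068,0,0]}]}}

```text
time: 26.33
position: [0.4871, -0.0218, 0.0313]
tool_rot: [0.35, 1.566, -0.359]
ft_force: [-4.1, -3.2, 2.8]
grip_width: 0.007
```

```bash
python3 - <<'E'
from h import *
rep2(.030,242,.032); dimple('d19',z=.072)
E
```

```text
t 26.33 p [ 0.4871 -0.0218  0.0313] psi+180 244.2 th 245.1 r 0.0307 xtool [-0.025  0.    -1.   ] Ftool [-2.7 -4.7 -2.3] j [ 0.95  0.31 -1.07  1.98  0.31  1.06 -0.71]
shift/25mm in tool [-0.03  0.03 -0.07] turn/90 [ 0.024 -0.014  0.007]
dark 205 [311. 275.] rad mm 10.1 angle holder 255.4
head px [[316. 251.]]
```

Total is 615°. I sweep back clockwise, clear of the rim at the larger radius.

Call:
{"op": "play_rows", "data": {"targets": [{"claw": 1,"linear": [0,-0.5,0],"rotation": [0,-0.014,0.007]},{"claw": 1,"linear": [0,0,-0.21],"rotation": [0.078,0,0]},{"claw": 1,"linear": [0,0,-0.21],"rotation": [0.078,0,0]},{"claw": 1,"linear": [0,0,-0.21],"rotation": [0.078,0,0]},{"claw": 1,"linear": [0,0,-0.21],"rotation": [0.078,0,0]},{"claw": 1,"linear": [0,0,-0.21],"rotation": [0.078,0,0]},{"claw": 1,"linear": [0,0,-0.21],"rotation": [0.078,0,0]},{"claw": 1,"linear": [0,0,-0.21],"rotation": [0.078,0,0]},{"claw": 1,"linear": [0,0,-0.21],"rotation": [0.078,0,0]}]}}

```text
time: 27.13
position: [0.4653, -0.0008, 0.033]
tool_rot: [1.129, 1.262, -1.104]
ft_force: [0.6, 0.5, -0.1]
grip_width: 0.006
```

```bash
python3 - <<'E'
from h import *
rep2(.042,145,.034)
E
```

```text
t 27.13 p [ 0.4653 -0.0008  0.033 ] psi+180 187.1 th 191.1 r 0.0354 xtool [ 0.012  0.009 -1.   ] Ftool [ 0.1  0.6 -0.4] j [ 0.88  0.16 -0.97  2.06  0.15  0.98 -1.61]
shift/25mm in tool [-0.03  0.16 -1.22] turn/90 [ 0.468 -0.008 -0.006]
```

Call:
{"op": "play_rows", "data": {"targets": [{"claw": 1,"linear": [0,-0.25,-0.2],"rotation": [0.078,-0.008,-0.006]},{"claw": 1,"linear": [0,-0.03,-0.22],"rotation": [0.078,0,0]},{"claw": 1,"linear": [0,-0.03,-0.22],"rotation": [0.078,0,0]},{"claw": 1,"linear": [0,-0.03,-0.22],"rotation": [0.078,0,0]},{"claw": 1,"linear": [0,-0.03,-0.22],"rotation": [0.078,0,0]},{"claw": 1,"linear": [0,-0.03,-0.18],"rotation": [0.06,0,0]},{"claw": 1,"linear": [0,0,0],"rotation": [0,0,0]}]}}

```text
time: 27.72
position: [0.4685, 0.0359, 0.0351]
tool_rot: [1.647, 0.855, -1.623]
ft_force: [0.6, -0.3, 0.5]
grip_width: 0.004
```

```bash
python3 - <<'E'
from h import *
rep2(.030,147,.033); dimple('d20',z=.072)
E
```

```text
t 27.72 p [0.4685 0.0359 0.0351] psi+180 145.5 th 136.5 r 0.0435 xtool [ 0.015  0.    -1.   ] Ftool [-0.5  0.7 -0.1] j [ 0.74  0.15 -0.91  2.05  0.15  0.98 -2.42]
shift/25mm in tool [0.09 0.52 0.3 ] turn/90 [-0.016 -0.005 -0.008]
dark 171 [363. 215.] rad mm 9.9 angle holder 256.6
head px [[338. 214.]]
```

Call:
{"op": "play_rows", "data": {"targets": [{"claw": 1,"linear": [0.06,0.35,0.3],"rotation": [0,-0.005,-0.008]},{"claw": 1,"linear": [0,0.1,0.03],"rotation": [0,0,0]},{"claw": 1,"linear": [0,0.1,0],"rotation": [0,0,0]}]}}

```text
time: 28.02
position: [0.4757, 0.022, 0.0338]
tool_rot: [1.629, 0.873, -1.628]
ft_force: [-6.0, 6.4, 3.3]
grip_width: 0.005
```

```bash
python3 - <<'E'
from h import *
rep2(.030,147,.033)
E
```

```text
t 28.02 p [0.4757 0.022  0.0338] psi+180 146.3 th 146.6 r 0.0291 xtool [-0.     0.002 -1.   ] Ftool [-3.3 -8.5 -2. ] j [ 0.74  0.19 -0.9   2.03  0.17  1.   -2.4 ]
shift/25mm in tool [ 0.03 -0.04  0.01] turn/90 [-0.008 -0.001  0.001]
```

Call:
{"op": "play_rows", "data": {"targets": [{"claw": 1,"linear": [-0.01,0.07,0.16],"rotation": [-0.065,0,0.003]},{"claw": 1,"linear": [-0.01,0.07,0.16],"rotation": [-0.065,0,0.003]},{"claw": 1,"linear": [-0.01,0.07,0.16],"rotation": [-0.065,0,0.003]},{"claw": 1,"linear": [-0.01,0.07,0.16],"rotation": [-0.065,0,0.003]},{"claw": 1,"linear": [-0.01,0.07,0.16],"rotation": [-0.065,0,0.003]},{"claw": 1,"linear": [-0.01,0.07,0.16],"rotation": [-0.065,0,0.003]},{"claw": 1,"linear": [-0.01,0.07,0.16],"rotation": [-0.068,0,0.003]}]}}

```text
time: 28.6
position: [0.4713, 0.0015, 0.0334]
tool_rot: [1.089, 1.28, -1.065]
ft_force: [-3.9, 0.4, 2.4]
grip_width: 0.004
```

```bash
python3 - <<'E'
from h import *
rep2(.030,192,.033); dimple('d21',z=.072)
E
```

```text
t 28.6 p [0.4713 0.0015 0.0334] psi+180 190.1 th 188.9 r 0.029 xtool [ 0.014  0.006 -1.   ] Ftool [-2.4 -3.7 -1. ] j [ 0.89  0.18 -0.99  2.05  0.17  0.99 -1.59]
shift/25mm in tool [ 0.02 -0.04  0.07] turn/90 [-0.021 -0.002 -0.01 ]
dark 191 [347. 253.] rad mm 9.9 angle holder 297.5
head px [[322. 250.]]
```

Call:
{"op": "play_rows", "data": {"targets": [{"claw": 1,"linear": [0.01,0.08,0.15],"rotation": [-0.068,0,-0.002]},{"claw": 1,"linear": [0.01,0.08,0.15],"rotation": [-0.068,0,-0.002]},{"claw": 1,"linear": [0,0.08,0.15],"rotation": [-0.068,0,0]},{"claw": 1,"linear": [0,0.08,0.15],"rotation": [-0.068,0,0]},{"claw": 1,"linear": [0,0.08,0.15],"rotation": [-0.068,0,0]},{"claw": 1,"linear": [0,0.08,0.15],"rotation": [-0.068,0,0]},{"claw": 1,"linear": [0,0.08,0.15],"rotation": [-0.068,0,0]},{"claw": 1,"linear": [0,0.08,0.15],"rotation": [-0.068,0,0]}]}}

```text
time: 29.32
position: [0.4864, -0.0214, 0.03]
tool_rot: [0.393, 1.551, -0.412]
ft_force: [-4.2, -2.8, 4.8]
grip_width: 0.006
```

```bash
python3 - <<'E'
from h import *
rep2(.030,242,.033); dimple('d22',z=.072)
E
```

```text
t 29.32 p [ 0.4864 -0.0214  0.03  ] psi+180 240.6 th 243.7 r 0.0306 xtool [-0.021 -0.007 -1.   ] Ftool [-4.7 -4.6 -2.4] j [ 0.97  0.32 -1.09  1.98  0.33  1.05 -0.79]
shift/25mm in tool [-0.12  0.02 -0.04] turn/90 [-0.015 -0.009  0.01 ]
dark 214 [341. 256.] rad mm 10.3 angle holder 348.5
head px [[314. 253.]]
```

Call:
{"op": "play_rows", "data": {"targets": [{"claw": 1,"linear": [-0.05,0.06,0.15],"rotation": [-0.07,-0.004,0.005]},{"claw": 1,"linear": [-0.03,0.06,0.15],"rotation": [-0.07,-0.004,0.005]},{"claw": 1,"linear": [0,0.06,0.14],"rotation": [-0.07,0,0]}]}}

```text
time: 29.62
position: [0.4957, -0.0239, 0.0303]
tool_rot: [0.141, 1.575, -0.14]
ft_force: [-1.6, -2.5, 3.4]
grip_width: 0.003
```

```bash
python3 - <<'E'
from h import *
rep2(.030,258,.033); dimple('d23',z=.072)
E
```

```text
t 29.62 p [ 0.4957 -0.0239  0.0303] psi+180 259.8 th 261.8 r 0.0302 xtool [-0.008  0.001 -1.   ] Ftool [-3.4 -2.7 -1.1] j [ 1.02  0.36 -1.15  1.97  0.38  1.06 -0.49]
shift/25mm in tool [-0.11  0.01 -0.08] turn/90 [ 0.02  -0.005  0.   ]
dark 209 [343. 256.] rad mm 10.4 angle holder 4.8
head px [[316. 252.]]
```

Total by dimple is about 725° (two turns plus 5°). I'll back off, raise, and check the dimple from a freer view.

Call:
{"op": "play_rows", "data": {"targets": [{"claw": 1,"linear": [0,-0.5,0],"rotation": [0,0,0]},{"claw": 1,"linear": [-0.7,-0.2,0],"rotation": [0.06,-0.005,0]},{"claw": 1,"linear": [-0.8,0,0],"rotation": [0.07,0,0]},{"claw": 1,"linear": [0,0,0],"rotation": [0.03,0,0]},{"claw": 1,"linear": [0,0,0],"rotation": [0,0,0]}]}}

```text
time: 30.08
position: [0.4953, -0.0398, 0.0689]
tool_rot: [0.369, 1.536, -0.358]
ft_force: [-0.7, -0.4, 0.2]
grip_width: 0.005
```

```bash
cat >> h.py <<'E'
def push(xp=.046,z=.016,yp=0):
    # aim for tool y along holder +y, TCP at holder (xp,yp)
    st=get_state(); M=Ro.from_rotvec(st['tool_rot']).as_matrix(); p=st['position']; a=np.radians(-24.4)
    ex=np.array([np.cos(a),np.sin(a),0]); ey=np.array([-np.sin(a),np.cos(a),0]); d=p-np.array([.5,.006,0])
    T=np.c_[[0,0,-1],ey,ex]
    t=np.array([.5,.006,0])+xp*ex+yp*ey+[0,0,z]
    print('t',round(st['time'],2),'holder xyz',(d@ex).round(4),(d@ey).round(4),p[2].round(4),'F holder',(st['ft_force']@ex).round(1),(st['ft_force']@ey).round(1),st['ft_force'][2].round(1),'j',st['joint_positions'].round(2))
    print('shift',(M.T@(t-p)/.025).round(2),'turn',(Ro.from_matrix(M.T@T).as_rotvec()/(np.pi/2)).round(3))
E
python3 - <<'E'
from h import *
push(.048,.06); dimple('d24',z=.072)
im=cv2.imread('pics/d24.png'); cv2.imwrite('pics/d24c.png',cv2.resize(im[100:300,180:460],None,fx=2.5,fy=2.5))
E
```

```text
t 30.08 holder xyz 0.0147 -0.0437 0.0689 F holder -0.5 -0.7 0.2 j [ 1.08  0.26 -1.15  1.95  0.26  1.09 -0.64]
shift [0.37 1.79 1.27] turn [-0.024  0.001 -0.005]
dark 142 [307. 197.] rad mm 10.3 angle holder 7.9
head px [[285. 201.]]
```

View pics/d24c.png

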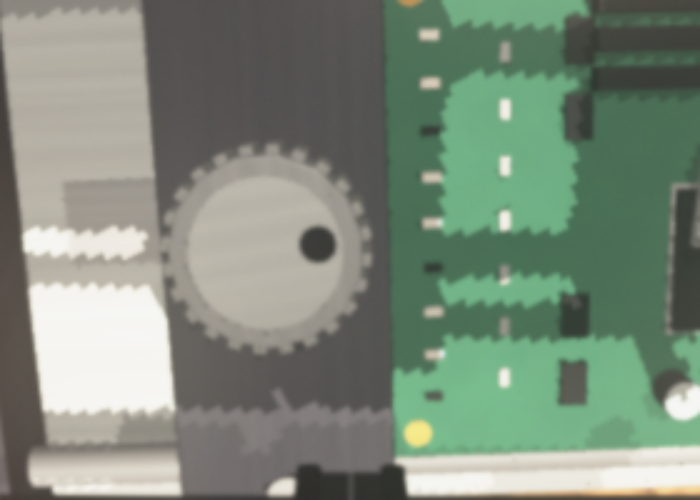

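View: head centre at (266,252), dimple at (318,244), about 8° past the board direction. So the total is two turns plus about 7°, with the jaw still closed against the board. Next I go over to the board side of the jaw and lower the tip to z of about 45 mm.

Call:
{"op": "play_rows", "data": {"targets": [{"claw": 1,"linear": [0,0.3,0.65],"rotation": [-0.024,0,-0.005]},{"claw": 1,"linear": [0,0.7,0.65],"rotation": [0,0,0]},{"claw": 1,"linear": [0,0.7,0],"rotation": [0,0,0]},{"claw": 1,"linear": [0,0,0],"rotation": [0,0,0]}]}}

```text
time: 30.47
position: [0.5445, -0.0151, 0.0678]
tool_rot: [0.335, 1.541, -0.338]
ft_force: [-1.3, 0.5, 0.1]
grip_width: 0.006
```

```bash
python3 - <<'E'
from h import *
push(.048,.016)
E
```

```text
t 30.47 holder xyz 0.0492 -0.0008 0.0678 F holder -1.4 -0.1 0.1 j [ 0.9   0.39 -1.09  1.84  0.39  1.14 -0.75]
shift [ 2.07  0.03 -0.06] turn [-0.002  0.003  0.001]
```

Call:
{"op": "play_rows", "data": {"targets": [{"claw": 1,"linear": [0.8,0,0],"rotation": [0,0,0]},{"claw": 1,"linear": [0.7,0,0],"rotation": [0,0,0]},{"claw": 1,"linear": [0.3,0,0],"rotation": [0,0,0]},{"claw": 1,"linear": [0,0,0],"rotation": [0,0,0]}]}}

```text
time: 30.8
position: [0.5448, -0.0139, 0.0205]
tool_rot: [0.335, 1.541, -0.335]
ft_force: [0.1, -0.8, 0.8]
grip_width: 0.004
```

```bash
python3 - <<'E'
from h import *
push(.044,.016)
E
```

```text
t 30.8 holder xyz 0.049 0.0004 0.0205 F holder 0.4 -0.7 0.8 j [ 0.86  0.45 -1.04  1.88  0.45  1.06 -0.8 ]
shift [ 0.18 -0.02 -0.2 ] turn [-0.001  0.002 -0.   ]
```

Call:
{"op": "play_rows", "data": {"targets": [{"claw": 1,"linear": [0.2,0,0],"rotation": [0,0,0]},{"claw": 1,"linear": [0,0,-0.15],"rotation": [0,0,0]},{"claw": 1,"linear": [0,0,-0.2],"rotation": [0,0,0]},{"claw": 1,"linear": [0,0,-0.2],"rotation": [0,0,0]}]}}

```text
time: 31.13
position: [0.5319, -0.009, 0.0159]
tool_rot: [0.337, 1.54, -0.337]
ft_force: [0.0, -0.3, 1.1]
grip_width: 0.01
```

```bash
python3 - <<'E'
from h import *
push(.036,.016); im=get_image('wrist'); cv2.imwrite('pics/p1.png',cv2.resize(im[120:330,150:490],None,fx=2,fy=2))
E
```

```text
t 31.13 holder xyz 0.0352 -0.0005 0.0159 F holder 0.2 -0.3 1.1 j [ 0.87  0.43 -1.06  1.91  0.44  1.04 -0.8 ]
shift [-0.01  0.02  0.03] turn [-0.003  0.003 -0.001]
```

View pics/p1.png

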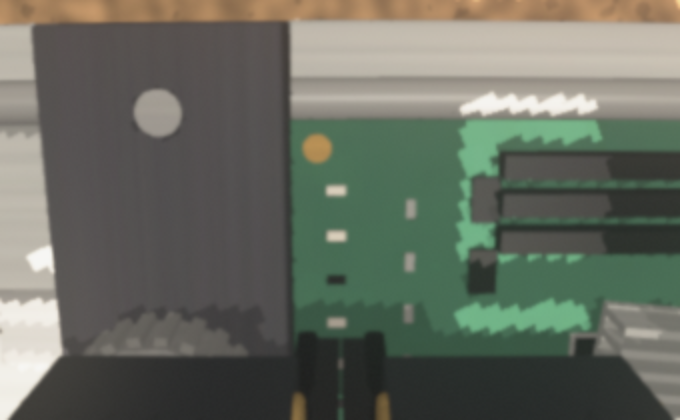

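The finger is just in front of the jaw's face (finger edge at column 298, jaw edge at 290) and clear of the board. Pushing.

Call:
{"op": "play_rows", "data": {"targets": [{"claw": 1,"linear": [0,0,-0.2],"rotation": [0,0,0]},{"claw": 1,"linear": [0,0,-0.2],"rotation": [0,0,0]},{"claw": 1,"linear": [0,0,-0.2],"rotation": [0,0,0]},{"claw": 1,"linear": [0,0,-0.2],"rotation": [0,0,0]}]}}

```text
time: 31.52
position: [0.5157, -0.0016, 0.0177]
tool_rot: [0.336, 1.53, -0.338]
ft_force: [3.3, -1.1, -2.5]
grip_width: 0.004
```

```bash
python3 - <<'E'
from h import *
push(-.0055,.016)
E
```

```text
t 31.52 holder xyz 0.0174 -0.0005 0.0177 F holder 3.4 0.3 -2.5 j [ 0.9   0.39 -1.08  1.96  0.41  1.02 -0.8 ]
shift [ 0.06  0.01 -0.92] turn [-0.003  0.009 -0.001]
```

Call:
{"op": "play_rows", "data": {"targets": [{"claw": 1,"linear": [0.06,0,-0.2],"rotation": [0,0.005,0]},{"claw": 1,"linear": [0.02,0,-0.2],"rotation": [0,0.002,0]},{"claw": 1,"linear": [0.02,0,-0.2],"rotation": [0,0,0]},{"claw": 1,"linear": [0.02,0,-0.2],"rotation": [0,0,0]}]}}

```text
time: 31.85
position: [0.4988, 0.0064, 0.0166]
tool_rot: [0.338, 1.536, -0.338]
ft_force: [2.8, -1.8, 3.2]
grip_width: 0.005
```

```bash
python3 - <<'E'
from h import *
push(-.0055,.016)
E
```

```text
t 31.85 holder xyz -0.0013 -0.0002 0.0166 F holder 3.3 -0.5 3.2 j [ 0.92  0.36 -1.11  1.99  0.38  1.01 -0.8 ]
shift [ 0.02  0.01 -0.17] turn [-0.004  0.005 -0.001]
```

Call:
{"op": "play_rows", "data": {"targets": [{"claw": 1,"linear": [0,0,-0.15],"rotation": [0,0.003,0]},{"claw": 1,"linear": [0,0,-0.12],"rotation": [0,0,0]},{"claw": 1,"linear": [0,0,-0.12],"rotation": [0,0,0]}]}}

```text
time: 32.1
position: [0.4942, 0.0086, 0.0169]
tool_rot: [0.339, 1.529, -0.336]
ft_force: [12.4, -4.9, -12.3]
grip_width: 0.005
```

```bash
python3 - <<'E'
from h import *
push(-.0055,.016)
E
```

```text
t 32.1 holder xyz -0.0063 -0.0 0.0169 F holder 13.3 0.6 -12.3 j [ 0.93  0.34 -1.12  2.01  0.37  1.   -0.8 ]
shift [0.04 0.   0.03] turn [-0.003  0.009 -0.003]
```

The force jumped to 13 N right where the 40 mm stop should be. One more short press to confirm, then I back away and lift clear.

Call:
{"op": "play_rows", "data": {"targets": [{"claw": 1,"linear": [0.02,0,-0.13],"rotation": [0,0.006,0]},{"claw": 1,"linear": [0.02,0,-0.13],"rotation": [0,0.004,0]}]}}

```text
time: 32.27
position: [0.4943, 0.0087, 0.0168]
tool_rot: [0.343, 1.53, -0.333]
ft_force: [10.2, -5.0, -3.4]
grip_width: 0.007
```

```bash
python3 - <<'E'
from h import *
push(.005,.016)
E
```

```text
t 32.27 holder xyz -0.0064 0.0001 0.0168 F holder 11.4 -0.4 -3.4 j [ 0.94  0.34 -1.12  2.01  0.37  1.   -0.79]
shift [ 0.04 -0.    0.45] turn [-0.004  0.008 -0.006]
```

Call:
{"op": "play_rows", "data": {"targets": [{"claw": 1,"linear": [0,0,0.3],"rotation": [0,0,0]},{"claw": 1,"linear": [0,0,0.2],"rotation": [0,0,0]},{"claw": 1,"linear": [-0.8,0,0],"rotation": [0,0,0]},{"claw": 1,"linear": [-1,0,0],"rotation": [0,0,0]},{"claw": 1,"linear": [-1,0,0],"rotation": [0,0,0]},{"claw": 1,"linear": [-1,-0.8,0],"rotation": [0,0,0]},{"claw": 1,"linear": [-1,-1,0],"rotation": [0,0,0]},{"claw": 1,"linear": [0,-1,0],"rotation": [0,0,0]},{"claw": 1,"linear": [0,-1,0],"rotation": [0,0,0]},{"claw": 1,"linear": [0,0,0],"rotation": [0,0,0]}]}}

```text
time: 33.1
position: [0.4526, -0.076, 0.1345]
tool_rot: [0.344, 1.567, -0.316]
ft_force: [-0.3, -0.4, -0.2]
grip_width: 0.007
```

```bash
cat > chk.py <<'E'
from h import *
push(0,.1); st=get_state(); im=get_image('wrist'); cv2.imwrite('pics/f1.png',im); hsv=cv2.cvtColor(im,cv2.COLOR_BGR2HSV)
a=np.radians(-24.4); ex=np.array([np.cos(a),np.sin(a)])
c=np.array([.5,.006])-.04*ex
print('expected head px',proj('wrist',[c[0],c[1],.072],st),'closed',proj('wrist',[.5,.006,.072],st))
g=cv2.medianBlur(cv2.cvtColor(im,cv2.COLOR_BGR2GRAY),5)
ci=cv2.HoughCircles(g,cv2.HOUGH_GRADIENT,1.5,60,param1=100,param2=30,minRadius=15,maxRadius=50)
if ci is not None:
    for q in ci[0][:5]:
        w=ray('wrist',q[:2],.072,st)[0][:2]-[.5,.006]; print(q.round(0),'holder',(w@ex).round(4),(w@[-ex[1],ex[0]]).round(4))
dimple('f2',C=tuple(c),z=.072)
t=get_image('top'); cv2.imwrite('pics/top1.png',t)
for n,i in(('0',cv2.imread('pics/top0.png')),('1',t)):
    h=cv2.cvtColor(i,cv2.COLOR_BGR2HSV); m=cv2.inRange(h,(45,80,40),(90,255,255)); m[:, :262]=0; m[:,375:]=0; m[:170]=0; m[310:]=0
    m=cv2.morphologyEx(m,cv2.MORPH_CLOSE,np.ones((9,9))); k=cv2.findContours(m,0,2)[0]
    if k: k=max(k,key=cv2.contourArea); print('board',n,cv2.minAreaRect(k))
E
python3 chk.py
```

```text
t 33.1 holder xyz -0.0093 -0.0943 0.1345 F holder -0.1 -0.5 -0.2 j [ 1.37  0.02 -1.24  1.93 -0.    1.22 -0.28]
shift [1.42 3.75 0.43] turn [ 0.004 -0.016 -0.008]
expected head px [[272.17472375  98.75124572]] closed [[339.01353759  98.84870501]]
[272.  98.  33.] holder -0.0399 0.0003
[478. 143.  49.] holder 0.0854 -0.0247
[514.  61.  49.] holder 0.1033 0.024
[392.  52.  46.] holder 0.0307 0.027
[358. 223.  49.] holder 0.0132 -0.0754
dark 94 [290. 100.] rad mm 10.2 angle holder 10.1
head px [[273. 103.]]
board 0 ((322.54742431640625, 229.94277954101562), (45.43675994873047, 49.8361930847168), 25.64100456237793)
board 1 ((322.3999938964844, 230.20001220703125), (44.72135925292969, 50.087921142578125), 26.56505012512207)
```

```bash
python3 -c "
from bench import *
print(close_job())"
```

```text
the job is handed in; nothing more can be done
None
```

I loosened the screw two full turns anticlockwise by rolling the closed fingertip round its rim. I then pushed the jaw's board-side face back to its stop, lifted clear, and handed the job in at about 33 s of the 67 s.

**Last checks:**
- **Screw:** the dimple now stands about 5–10° past the board direction; the views differ by a few degrees. Added to the strokes I counted, that makes about 725–730°, slightly over two turns. The jaw was still closed when I stopped turning.
- **Jaw:** the head sits 39.9 mm back from its closed position. A second short press raised the force to 11–13 N with no further movement.
- **Board:** it is within 0.3 px of its starting position in the top view. The green outline's angle reads 0.9° different, which I take to be pixel noise.
- **Robot:** it ended clear of everything, with about zero measured force. I didn't separately compare the other items before and after, but no move went near them.

**What went wrong on the way:**
- **Fingertip offset:** with the gripper shut, the fingertip ended about 29 mm above the reported TCP. I found this by touching the head's top once (13 N), then corrected for it.
- **Slipping strokes:** one stroke slid off the rim and may have turned the head back by about 16°. Another stalled and had to be repositioned. I made up both, and neither is counted in the total.

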